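# Empty a bench mill by the pot handles and leave it to dry

### The arm

A 6-joint arm with a two-finger parallel gripper is mounted at the origin on the work surface. World frame = base frame: x ahead of the robot, y to its left, z up, the work surface at z = 0. Lengths are in m, angles in rad, forces in N, time in s.
With the tool pointing down it reaches from about 0.375 to 0.975 m from the base axis. Payload 3.8 kg.
Tool frame: the origin (TCP) lies at the centre of the arm's flange, where the gripper is bolted on; the fingertips stand 173 mm ahead of it and the grasp point (between the pads) lies 155 mm ahead of it (bot.tip_reach is the distance from the TCP to the fingertips, in m); z points along the fingers, y is the line along which they close (so a half turn about z gives the same grasp; the last joint's range is limited). The gripper opens to 85 mm and grips with 20 to 120 N. Pads are 22 mm wide; open, the fingers measure 114 mm over their backs; the gripper's body (76 mm by 85 mm) begins 54 mm behind the grasp point. The pads swing forward as they close: fully open they stand 13 mm farther back than shut.
Start: joints at [1.098, 0.264, 1.604, -0, 1.274, -0.037], TCP at [0.285, 0.612, 0.405] pointing down, gripper open.
Joint ranges: [-2.63, 2.63], [-0.94, 2.18], [0.31, 2.57], [-1.31, 4.45], [0, 2.66], [-2.55, 2.55]. Speed limits (rad/s): [2.57, 2.57, 3.14, 3.14, 3.14, 3.14].

### API

Orientations are given as a rotation vector (axis times angle).
In Python, from workcell import bot gives the robot as it stands.
- The arm moves only by the tool drive_tool, never from a script. Its arguments are lists of equal length, an entry for each row: "claw": the finger opening in mm, from 0 to 85.4; "slide": the shift along the world's x, y, z each as a share of 0.5 m, from -1 to 1, a list of three; "yaw": the turn about the world's z as a share of 180 degrees, from -1 to 1. A call has 1 to 8 rows; each row is the pose to reach, as a shift and turn from the pose commanded when the call began, turning the shorter way round; what a row does not reach only later rows make up. A row lasts 1/12 s, in which the tool goes at most 41.7 mm and 7.16 degrees, less where a joint would pass 70% of its speed; a pose out of reach is approached as far as the arm can. A call with a number of a shift or a turn outside -1 to 1 is refused whole. A call with a gripper value outside its range is refused whole. The fingers move at their own pace and stop on an object; "newtons" is the grip in N (left out, the last holds). Time passes only in rows, so rows that repeat a pose let the fingers close. It gives the time, the measured TCP pose, the force, the opening and the grip force at its end, in the units of the state.
- bot.read_state(): the state, without advancing time (a new reading comes with each control period).
- bot.read_camera(name): name is "scene" or "side" or "wrist"; returns a dict with "color" (420x560x3 uint8, red, green, blue), "depth" (420x560 float32, m along the optical axis (not along the pixel's ray), 0 where there is no reading), "mtx" (3x3 intrinsics, pixels), "eye" and "rotation" of the camera in the world. Camera axes: x right, y up, looking along -z (the intrinsics and any distortion apply to the point x, -y, -z); pixel columns grow to the right and rows downward; lengths in m; the calibration is good to about 2 mm. A picture is of the moment at which its call begins.
- bot.finish_job(): hands the job in; it is judged then, once.
The state is a dict: "time": time; "q": joint angles; "joint_vel": joint speeds; "joint_torque": joint torques, N m; "tool_pos": TCP position; "tcp_rot": TCP orientation; "wrist_force": force on the tool from outside, world axes, zero at the start; "torque": the same for the moment, N m; "width": opening from 0.0 (shut) to 1.0 (fully open); "grip_force": force on a finger pad.
Only numpy, scipy, OpenCV 4.12 (cv2) and the standard library are available. Lean on these libraries where they do the work, as an engineer would, in place of code of your own. Each camera call takes 0.05 s, during which the arm holds its last target. There are 200 camera calls.

### The job

Raise the mill's stiff lid to about 85 degrees, so that it stands nearly upright, then lift every milling pot out by its bail handle and set it down gently, upright, on the green tray. With all the pots out, stand the orange drying canister upright on the chamber floor, and last bring the lid down to stay half open, at 45 degrees. Leave the tube rack, flask and spanner where they are.

Things in the scene. Friction and masses are not known exactly. Their poses are not given: they have to be found in the camera images.
- mill: fixed white bench mill. Chamber open at the top: inside 174 (x) x 294 (y) mm, floor 12, rim 100 mm above the table, walls 8 mm; black foam blocks, tops 52 mm up, leave free floor from own x -71 to +30 mm. Origin: on the table under the chamber's middle; z up, +x away from the robot to the hinge. 65 mm housing behind and 70 mm panel on the right (-y), 90 mm high
- lid (a joint): angle of the white, foam-lined lid on its hinge at the chamber's far (+x) rim: 0 shut (level), pi/2 upright, stop at 2.0 rad. Starts shut or slightly ajar. The hinge is stiff: the lid stays where it is left; about 6 N at the bar moves it
- lid_bar (a point): middle of the lid's black pull bar: round, 10 mm thick, 120 mm long, parallel to the hinge (the mill's y), 42 mm beyond the lid's free edge on a steel arm at each end, open between bar and lid. 232 mm from the hinge axis along the lid and 6 mm above it when shut. Lid 12 x 190 x 310 mm. Bar height above the table: 108 mm shut, 334 mm at 85 degrees
- lid_hinge (a point): point of the hinge axis at the middle of the lid's far edge, 95 mm from the mill's origin along its +x, 102 mm above the table; the axis runs along the mill's y
- pot1: steel milling pot, flat blue cap, 48 mm diameter, 48 mm high, about 0.18 kg, under a fixed bail handle (black bar 10 mm thick, 42 mm long along the pot's own y, centre 74 mm above the underside, on wires 36 mm apart; 21 mm clear below the bar). Origin: centre of the underside, z up. One of up to five alike; starts standing in a row in the mill chamber, or is absent
- pot2: steel milling pot, flat blue cap, 48 mm diameter, 48 mm high, about 0.18 kg, under a fixed bail handle (black bar 10 mm thick, 42 mm long along the pot's own y, centre 74 mm above the underside, on wires 36 mm apart; 21 mm clear below the bar). Origin: centre of the underside, z up. One of up to five alike; starts standing in a row in the mill chamber, or is absent
- pot3: steel milling pot, flat blue cap, 48 mm diameter, 48 mm high, about 0.18 kg, under a fixed bail handle (black bar 10 mm thick, 42 mm long along the pot's own y, centre 74 mm above the underside, on wires 36 mm apart; 21 mm clear below the bar). Origin: centre of the underside, z up. One of up to five alike; starts standing in a row in the mill chamber, or is absent
- pot4: steel milling pot, flat blue cap, 48 mm diameter, 48 mm high, about 0.18 kg, under a fixed bail handle (black bar 10 mm thick, 42 mm long along the pot's own y, centre 74 mm above the underside, on wires 36 mm apart; 21 mm clear below the bar). Origin: centre of the underside, z up. One of up to five alike; starts standing in a row in the mill chamber, or is absent
- pot5: steel milling pot, flat blue cap, 48 mm diameter, 48 mm high, about 0.18 kg, under a fixed bail handle (black bar 10 mm thick, 42 mm long along the pot's own y, centre 74 mm above the underside, on wires 36 mm apart; 21 mm clear below the bar). Origin: centre of the underside, z up. One of up to five alike; starts standing in a row in the mill chamber, or is absent
- canister: orange drying canister with a white cap, 52 mm diameter, 48 mm high, about 0.15 kg, with the same bail handle as the pots (bar 10 mm thick along its own y, bar centre 74 mm above the underside). Origin: centre of the underside, z up. Starts on the table beyond the tray
- tray: flat green rimless tray, 160 mm (x) by 240 mm (y), 4 mm thick, fixed on the table. Origin: centre of its underside, z up
- tube_rack: bystander: leave it where it is. White tube rack, 80 x 80 x 50 mm, with round holes. Origin: centre of its underside
- flask: bystander: leave it where it is. Amber bottle with a red cap, 56 mm diameter, 110 mm high. Origin: centre of its underside
- spanner: bystander: leave it where it is. Steel spanner lying flat on the table. Origin: centre of its underside

How it is judged:
On the way, in this order (a step that is already met when the one before it is completed fails the run):
1. the lid stands at about 85 degrees (77 to 95) (value of joint lid between 1.33 and 1.66 rad), for 0.3 s.
2. every pot present stands upright on the tray, released, the lid still so (all of step 1 and x of pot1 in the frame of tray between -0.07 and 0.07 m and y of pot1 in the frame of tray between -0.11 and 0.11 m and z of pot1 in the frame of tray between -0.003 and 0.009 m and angle between each of pot1, pot2, pot3, pot4, pot5's own z axis and vertical below 0.15 rad and linear speed of each of pot1, pot2, pot3, pot4, pot5 below 0.03 m/s and contact force between the fingers and pot1 below 0.3 N and x of pot2 in the frame of tray between -0.07 and 0.07 m and y of pot2 in the frame of tray between -0.11 and 0.11 m and z of pot2 in the frame of tray between -0.003 and 0.009 m and contact force between the fingers and pot2 below 0.3 N and x of pot3 in the frame of tray between -0.07 and 0.07 m and y of pot3 in the frame of tray between -0.11 and 0.11 m and z of pot3 in the frame of tray between -0.003 and 0.009 m and contact force between the fingers and pot3 below 0.3 N and x of pot4 in the frame of tray between -0.07 and 0.07 m and y of pot4 in the frame of tray between -0.11 and 0.11 m and z of pot4 in the frame of tray between -0.003 and 0.009 m and contact force between the fingers and pot4 below 0.3 N and x of pot5 in the frame of tray between -0.07 and 0.07 m and y of pot5 in the frame of tray between -0.11 and 0.11 m and z of pot5 in the frame of tray between -0.003 and 0.009 m and contact force between the fingers and pot5 below 0.3 N), for 0.2 s.
3. the canister stands upright on the chamber floor, released, the lid still so (all of step 1 and x of canister in the frame of mill between -0.087 and 0.087 m and y of canister in the frame of mill between -0.147 and 0.147 m and z of canister in the frame of mill between 0.005 and 0.02 m and angle between canister's own z axis and vertical below 0.15 rad and linear speed of canister below 0.03 m/s and contact force between the fingers and canister below 0.3 N), for 0.2 s.
At the end, for the whole second after the job is handed in: Every pot present stands upright and at rest on the tray (centre at least 10 mm inside its edges), the canister stands upright on the chamber floor, and the lid rests at 45 degrees, within 8 degrees (x of pot1 in the frame of tray between -0.07 and 0.07 m and y of pot1 in the frame of tray between -0.11 and 0.11 m and z of pot1 in the frame of tray between -0.003 and 0.009 m and angle between each of pot1, pot2, pot3, pot4, pot5, canister's own z axis and vertical below 0.15 rad and linear speed of each of pot1, pot2, pot3, pot4, pot5, canister below 0.03 m/s and contact force between the fingers and pot1 below 0.3 N and x of pot2 in the frame of tray between -0.07 and 0.07 m and y of pot2 in the frame of tray between -0.11 and 0.11 m and z of pot2 in the frame of tray between -0.003 and 0.009 m and contact force between the fingers and pot2 below 0.3 N and x of pot3 in the frame of tray between -0.07 and 0.07 m and y of pot3 in the frame of tray between -0.11 and 0.11 m and z of pot3 in the frame of tray between -0.003 and 0.009 m and contact force between the fingers and pot3 below 0.3 N and x of pot4 in the frame of tray between -0.07 and 0.07 m and y of pot4 in the frame of tray between -0.11 and 0.11 m and z of pot4 in the frame of tray between -0.003 and 0.009 m and contact force between the fingers and pot4 below 0.3 N and x of pot5 in the frame of tray between -0.07 and 0.07 m and y of pot5 in the frame of tray between -0.11 and 0.11 m and z of pot5 in the frame of tray between -0.003 and 0.009 m and contact force between the fingers and pot5 below 0.3 N and x of canister in the frame of mill between -0.087 and 0.087 m and y of canister in the frame of mill between -0.147 and 0.147 m and z of canister in the frame of mill between 0.005 and 0.02 m and contact force between the fingers and canister below 0.3 N and value of joint lid between 0.645 and 0.925 rad and velocity of joint lid between -0.05 and 0.05 rad/s); the robot touches nothing.
It fails at once if a held pot is banged or pressed down on the tray (more than 50 N) ((contact force between pot1 and tray above 50 N and contact force between the fingers and pot1 above 0.3 N) or (contact force between pot2 and tray above 50 N and contact force between the fingers and pot2 above 0.3 N) or (contact force between pot3 and tray above 50 N and contact force between the fingers and pot3 above 0.3 N) or (contact force between pot4 and tray above 50 N and contact force between the fingers and pot4 above 0.3 N) or (contact force between pot5 and tray above 50 N and contact force between the fingers and pot5 above 0.3 N)).
It fails at once if a pot is dropped: let go of more than 30 mm above the tray ((x of pot1 in the frame of tray between -0.08 and 0.08 m and y of pot1 in the frame of tray between -0.12 and 0.12 m and z of pot1 in the frame of tray above 0.034 m and contact force between the fingers and pot1 below 0.1 N) or (x of pot2 in the frame of tray between -0.08 and 0.08 m and y of pot2 in the frame of tray between -0.12 and 0.12 m and z of pot2 in the frame of tray above 0.034 m and contact force between the fingers and pot2 below 0.1 N) or (x of pot3 in the frame of tray between -0.08 and 0.08 m and y of pot3 in the frame of tray between -0.12 and 0.12 m and z of pot3 in the frame of tray above 0.034 m and contact force between the fingers and pot3 below 0.1 N) or (x of pot4 in the frame of tray between -0.08 and 0.08 m and y of pot4 in the frame of tray between -0.12 and 0.12 m and z of pot4 in the frame of tray above 0.034 m and contact force between the fingers and pot4 below 0.1 N) or (x of pot5 in the frame of tray between -0.08 and 0.08 m and y of pot5 in the frame of tray between -0.12 and 0.12 m and z of pot5 in the frame of tray above 0.034 m and contact force between the fingers and pot5 below 0.1 N)).
It fails at once if the tube rack, flask or spanner is moved more than 40 mm (distance of any of tube_rack, flask, spanner from where it was at the start of the episode above 0.04 m).
Of pot1, pot2, pot3, pot4, pot5 only 3 to 5 are there at a start; the rules pass over those that are not, and their reading is None.
At some moment in a run one of pot1, pot2, pot3, pot4, pot5, canister may be knocked a few centimetres aside while the robot is not near it.
It also fails if it takes over 210 s, if anything falls off the work surface, if the arm or the gripper's body presses on something with over 40 N, if the wrist force passes 120 N, or if a joint passes its speed limit or range.

## Working session

There is one attempt and no reset: what is moved stays moved. The work goes in short steps, Python scripts to look and compute and a tool call to move; the robot and the scene stay as the last step left them, time stands still between calls to the robot, and variables do not carry over. Pictures are saved under pics/ and viewed, at most 14 in all, crops included, and the job is handed in when it is done.

Besides the shell and the picture viewer there is one more tool, called after ">>>" as name(argument=value, ...), one argument or row to a line, values as JSON. drive_tool: Moves the arm, as the interface text tells. Shift numbers are shares of 0.5 m and turn numbers shares of 180 degrees, none past 1 either way. Its arguments: {"type":"object","properties":{"claw":{"type":"array","items":{"type":"number"}},"slide":{"type":"array","items":{"type":"array","items":{"type":"number"}}},"yaw":{"type":"array","items":{"type":"number"}},"newtons":{"type":"number"}},"required":["claw","slide","yaw"]}

```bash
ls; mkdir -p pics
cat > h.py <<'E'
import numpy as np, cv2
from workcell import bot
def snap(n,f):
    c=bot.read_camera(n); cv2.imwrite(f'pics/{f}.png',c['color'][:,:,::-1]); np.savez(f'pics/{f}.npz',**{k:np.asarray(v) for k,v in c.items()}); return c
def load(f): return dict(np.load(f'pics/{f}.npz'))
def world(c):
    d=c['depth']; h,w=d.shape; u,v=np.meshgrid(np.arange(w),np.arange(h)); K=c['mtx']
    p=np.stack([(u-K[0,2])/K[0,0]*d,-(v-K[1,2])/K[1,1]*d,-d],-1)
    R=np.asarray(c['rotation']); 
    if R.shape!=(3,3): R=cv2.Rodrigues(R)[0]
    P=p@R.T+c['eye']; P[d==0]=np.nan; return P
E
python3 - <<'E'
from h import *
a=snap('scene','s0'); b=snap('side','d0')
cv2.imwrite('pics/both0.png',cv2.resize(np.vstack([a['color'],b['color']])[:,:,::-1],None,fx=0.71,fy=0.71))
for c in(a,b): print(c['mtx'],c['eye'],c['rotation'])
s=bot.read_state(); print(s)
E
```

```text
pics
[[413.50447464   0.         276.64976178]
 [  0.         413.50447464 206.92239956]
 [  0.           0.           1.        ]] [ 1.12433757 -0.37874447  0.85813384] [0.64872621 0.38262703 1.0267909 ]
[[400.87829596   0.         275.98453168]
 [  0.         400.87829596 207.72776122]
 [  0.           0.           1.        ]] [ 0.04812301 -0.59507329  0.59820014] [ 0.92966518 -0.35979052 -0.62989221]
{'time': 0.1, 'q': array([ 1.09813206e+00,  2.64689145e-01,  1.60526024e+00, -8.18746530e-06,
        1.27371881e+00, -3.68866878e-02]), 'joint_vel': array([-0.0009811 , -0.00296733, -0.00274515, -0.00064923, -0.00161992,
        0.00095221]), 'joint_torque': array([-7.87458453e-05, -5.16705608e+01, -3.68589413e+01, -1.30182839e-04,
        6.25951972e-03, -1.11735065e-05]), 'tool_pos': array([0.28477791, 0.6116352 , 0.40346622]), 'tcp_rot': array([-0.67899889, -3.06680878,  0.00315759]), 'wrist_force': array([-0.43581453,  0.81738104,  0.98697017]), 'torque': array([ 0.02032674, -0.00750531,  0.01440458]), 'grip_force': 0.0, 'width': 1.0032601940490966}
```

View pics/s0.png

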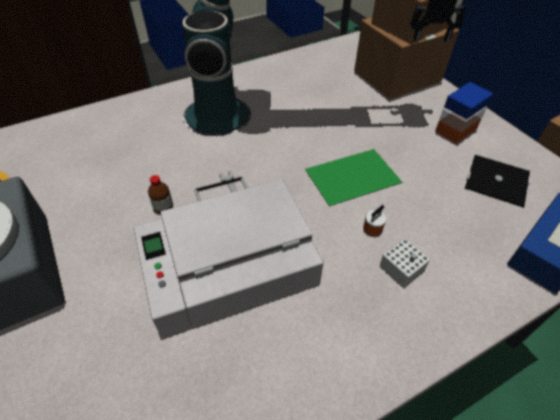

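View pics/d0.png

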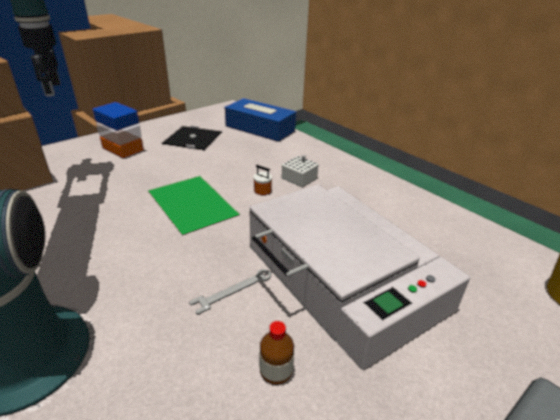

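Scene: mill with lid slightly ajar and its bar at (197,192)-(243,182), tray at (353,176), canister at (374,220), rack at (405,260), flask at (160,195), and the spanner by the bar. Next I'll measure them by depth.

Run:
```python
from h import *
np.set_printoptions(precision=4,suppress=True)
for f in('s0','d0'):
    c=load(f);P=world(c);h=cv2.cvtColor(c['color'],cv2.COLOR_RGB2HSV)
    print(f)
    g=(h[...,0]>50)&(h[...,0]<75)&(h[...,1]>150)&(abs(P[...,2]-.004)<.012)&(P[...,0]<.8)&(np.hypot(P[...,0],P[...,1])>.2)
    n,l,st,ce=cv2.connectedComponentsWithStats(g.astype(np.uint8)); i=1+st[1:,4].argmax()
    q=P[l==i]; print('tray',cv2.minAreaRect(q[:,:2].astype(np.float32)*1000),np.median(q[:,2]),len(q))
    # lid
    m=np.zeros(g.shape,np.uint8)
    poly={'s0':[[175,215],[275,192],[300,228],[190,265]],'d0':[[265,210],[330,197],[405,258],[345,285]]}[f]
    cv2.fillPoly(m,[np.array(poly)],1); q=P[m>0]; q=q[~np.isnan(q[:,0])]; ctr=q.mean(0); u,s,v=np.linalg.svd(q-ctr,full_matrices=False); nrm=v[2]*np.sign(v[2,2]); print('lid n',nrm,'c',ctr,s[2]/len(q)**.5, 'tilt',np.degrees(np.arccos(nrm[2])),'dir',np.degrees(np.arctan2(nrm[1],nrm[0])))
    # points on the lid plane
    dd=abs((P-ctr)@nrm)<.004; n,l=cv2.connectedComponents(dd.astype(np.uint8)); 
    q=P[l==l[tuple(np.array(poly).mean(0).astype(int)[::-1])]]; print('lidrect',cv2.minAreaRect(q[:,:2].astype(np.float32)*1000),len(q))
    pts={'s0':dict(barL=(197,192),barR=(243,182),mid=(220,187),cap=(375,214),canbar=(378,210),flask=(156,181),rack=(405,257),crn=(322,262)),'d0':dict(flask=(277,328),rack=(300,165),canbar=(262,168),cap=(263,178),sp1=(200,303),sp2=(265,275),barR=(260,276),barL=(300,313))}[f]
    for k,(x,y) in pts.items(): print(k,P[y,x])
```

```text
s0
tray ((467.5657043457031, 233.73654174804688), (232.4803009033203, 150.7783203125), 84.5086898803711) 0.005354729150603865 2776
lid n [0.0035 0.0004 1.    ] c [ 0.5578 -0.1815  0.1157] 0.001327359339952517 tilt 0.20353816560337926 dir 6.4116843368101355
lidrect ((527.5357666015625, -171.8817138671875), (309.9129943847656, 241.07948303222656), 82.39572143554688) 8838
barL [ 0.4166 -0.2161  0.1136]
barR [ 0.4435 -0.1031  0.1183]
mid [ 0.3217 -0.126   0.0002]
cap [0.6586 0.1547 0.0734]
canbar [0.6557 0.1646 0.0803]
flask [ 0.3265 -0.2928  0.1086]
rack [0.7857 0.1497 0.0526]
crn [ 0.7248 -0.0455  0.0905]
d0
tray ((463.23699951171875, 232.69580078125), (233.57333374023438, 152.746337890625), 84.15445709228516) 0.0063655222507292275 2704
lid n [ 0.0031 -0.0016  1.    ] c [ 0.5415 -0.2028  0.1163] 0.0008141057206474418 tilt 0.20111328263494624 dir -26.686465299721423
lidrect ((524.4862670898438, -171.80870056152344), (312.5319519042969, 238.37637329101562), 82.87264251708984) 9573
flask [ 0.314  -0.2968  0.1115]
rack [0.7759 0.1458 0.0528]
canbar [0.6472 0.1609 0.0789]
cap [0.6462 0.1551 0.0506]
sp1 [ 0.293  -0.0938  0.0084]
sp2 [ 0.4448 -0.1058  0.001 ]
barR [ 0.4292 -0.1084  0.0093]
barL [ 0.4322 -0.2292  0.0004]
```

Run:
```python
import cv2,numpy as np
a=cv2.imread('pics/s0.png')[160:330,120:330];b=cv2.imread('pics/d0.png')[170:330,190:360]
a=cv2.resize(a,(741,600));b=cv2.resize(b,(638,600))
cv2.imwrite('pics/c0.png',cv2.resize(np.hstack([a,b]),(800,348)))
```

```text
(no output)
```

View pics/c0.png

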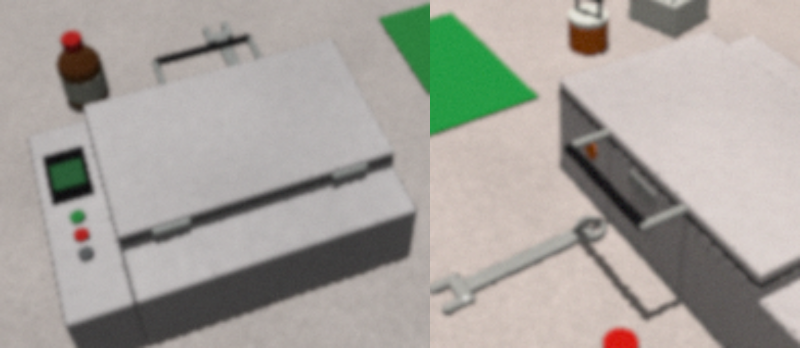

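Lid is shut; its corners in the crop can be intersected with the plane z=0.114.

```bash
cat >> h.py <<'E'
def ray(c,u,v,z):
    K=c['mtx'];R=np.asarray(c['rotation']); R=R if R.shape==(3,3) else cv2.Rodrigues(R)[0]
    d=R@np.array([(u-K[0,2])/K[0,0],-(v-K[1,2])/K[1,1],-1]); e=np.asarray(c['eye']); return e+d*(z-e[2])/d[2]
E
python3 - <<'E'
from h import *
np.set_printoptions(precision=4,suppress=True)
c=load('s0'); q=[ray(c,*p,.114) for p in[(161.5,211.3),(281.2,180.5),(311,237.2),(178.6,275.8)]]
d=load('d0'); r=[ray(d,*p,.114) for p in [(249.7,209),(342.5,299.5)]]
ang=lambda v:np.degrees(np.arctan2(v[1],v[0]))
print(q); print(np.linalg.norm(q[1]-q[0]),np.linalg.norm(q[2]-q[3]),np.linalg.norm(q[2]-q[1]),'y ang',ang(q[1]-q[0]),ang(q[2]-q[3]),ang(q[2]-q[1])+90)
print(r,np.linalg.norm(r[0]-r[1]),ang(r[0]-r[1]))
# precise rect: mask of bright lid-plane pixels in world
for f in('s0','d0'):
    c=load(f);P=world(c);m=(abs(P[...,2]-.1155)<.006)&(c['color'].min(-1)>150)
    m=cv2.morphologyEx(m.astype(np.uint8),cv2.MORPH_OPEN,np.ones((7,7)));n,l,st,ce=cv2.connectedComponentsWithStats(m);i=1+st[1:,4].argmax()
    print(cv2.minAreaRect(P[l==i][:,:2].astype(np.float32)*1000))
# bar dark pts
    m=(P[...,2]>.09)&(P[...,2]<.125)&(c['color'].max(-1)<90)&(P[...,0]<.46)&(P[...,0]>.36)
    q=P[m];print('bar',len(q),q.mean(0) if len(q) else 0); 
    if len(q)>20: print(cv2.fitLine(q[:,:2].astype(np.float32),cv2.DIST_HUBER,0,.01,.01).ravel(),cv2.minAreaRect(q[:,:2].astype(np.float32)*1000))
    m=(P[...,2]>.066)&(P[...,2]<.09)&(abs(P[...,0]-.652)<.05)&(abs(P[...,1]-.157)<.05); q=P[m]; print('canbar',len(q),np.median(q,0),cv2.minAreaRect(q[:,:2].astype(np.float32)*1000))
E
```

```text
[array([ 0.4361, -0.313 ,  0.114 ]), array([ 0.4805, -0.014 ,  0.114 ]), array([ 0.6693, -0.0416,  0.114 ]), array([ 0.624 , -0.3375,  0.114 ])]
0.3022461574351093 0.2992603060500123 0.1907997755277392 y ang 81.55509330795331 81.29753999463044 81.67872503491151
[array([ 0.4711, -0.0191,  0.114 ]), array([ 0.4322, -0.3214,  0.114 ])] 0.3047355401197877 82.66920102054796
((546.7271728515625, -174.48228454589844), (309.8759765625, 191.9549102783203), 82.3408203125)
bar 399 [ 0.4204 -0.1521  0.1105]
[ 0.031   0.9995  0.4221 -0.0146] ((410.23126220703125, 12.58746337890625), (1185.79052734375, 98.86517333984375), 89.98995971679688)
canbar 66 [0.653  0.1643 0.0783] ((652.3988647460938, 166.1002960205078), (9.737539291381836, 44.57156753540039), 14.582789421081543)
((548.1549682617188, -174.50228881835938), (311.9718322753906, 190.84918212890625), 82.69074249267578)
bar 864 [0.4241 0.1072 0.1095]
[ 0.0305 -0.9995  0.4225  0.1838] ((421.34637451171875, 533.3345947265625), (80.18144989013672, 1707.500244140625), 1.4340598583221436)
canbar 61 [0.6494 0.1656 0.0784] ((648.2408447265625, 165.88890075683594), (11.304361343383789, 43.55342483520508), 20.989456176757812)
```

Run:
```python
from h import *
np.set_printoptions(precision=4,suppress=True)
c=load('s0');d=load('d0')
for c,l in((c,[(195.7,190.3),(242.1,178.6)]),(d,[(252.9,238.9),(287.8,272.4)])):
    a,b=[ray(c,*p,.108) for p in l]; print(a,b,(a+b)/2,np.linalg.norm(a-b))
R=cv2.Rodrigues(bot.read_state()['tcp_rot'])[0]; print(R, 'finger axis deg',np.degrees(np.arctan2(R[1,1],R[0,1])))
```

```text
[ 0.4044 -0.2157  0.108 ] [ 0.4218 -0.096   0.108 ] [ 0.4131 -0.1558  0.108 ] 0.1208892311956443
[ 0.4186 -0.0994  0.108 ] [ 0.4093 -0.2135  0.108 ] [ 0.4139 -0.1565  0.108 ] 0.11441884444285415
[[-0.9065  0.4221 -0.0009]
 [ 0.4221  0.9065 -0.0019]
 [ 0.0001 -0.0021 -1.    ]] finger axis deg 65.03192577627067
```

>>> drive_tool(
  claw=[40,40,40,40,40,40,40,40],
  slide=[
    [0.33,-0.56,0],
    [0.33,-0.56,0],
    [0.33,-0.56,0],
    [0.33,-0.56,0],
    [0.33,-0.56,0],
    [0.33,-0.56,0],
    [0.33,-0.56,0],
    [0.33,-0.56,0],
  ],
  yaw=[-0.3,-0.3,-0.3,-0.3,-0.3,-0.3,-0.3,-0.3],
  newtons=60,
)

```text
time: 0.77
tool_pos: [0.4507, 0.3293, 0.4042]
tcp_rot: [2.005, 2.418, -0.002]
wrist_force: [0.9, 0.7, -0.1]
width: 0.471
grip_force: 0.0
```

>>> drive_tool(
  claw=[40,40,40,40,40,40,40,40],
  slide=[
    [-0.04,-0.6,0],
    [-0.04,-0.6,0],
    [-0.04,-0.6,0],
    [-0.04,-0.6,0],
    [-0.04,-0.6,0],
    [-0.04,-0.6,0],
    [-0.04,-0.6,0],
    [-0.04,-0.6,0],
  ],
  yaw=[-0.1,-0.1,-0.1,-0.1,-0.1,-0.1,-0.1,-0.1],
)

```text
time: 1.43
tool_pos: [0.4289, 0.0275, 0.4043]
tcp_rot: [2.356, 2.076, -0.004]
wrist_force: [0.2, 0.9, -0.2]
width: 0.462
grip_force: 0.0
```

>>> drive_tool(
  claw=[40,40,40,40,40,40,40,40],
  slide=[
    [-0.034,-0.377,-0.1],
    [-0.034,-0.377,-0.1],
    [-0.034,-0.377,-0.1],
    [-0.034,-0.377,-0.1],
    [-0.034,-0.377,-0.1],
    [-0.034,-0.377,-0.1],
    [-0.034,-0.377,-0.1],
    [-0.034,-0.377,-0.1],
  ],
  yaw=[-0.003,-0.003,-0.003,-0.003,-0.003,-0.003,-0.003,-0.003],
)

```text
time: 2.1
tool_pos: [0.413, -0.1561, 0.3545]
tcp_rot: [-2.362, -2.07, -0.0]
wrist_force: [-0.0, 0.8, 0.5]
width: 0.47
grip_force: 0.0
```

Run:
```python
from h import *
np.set_printoptions(precision=4,suppress=True)
s=bot.read_state();R=cv2.Rodrigues(s['tcp_rot'])[0]; print(s['tool_pos'],s['q'],np.degrees(np.arctan2(R[1,1],R[0,1])))
```

```text
[ 0.413  -0.1561  0.3545] [-0.4181 -0.1505  2.1356  0.0008  1.1573 -0.2868] -7.54574989887283
```

>>> drive_tool(
  claw=[40,40,40,40,40,40,40,40],
  slide=[
    [0,0,-0.06],
    [0,0,-0.12],
    [0,0,-0.16],
    [0,0,-0.18],
    [0,0,-0.184],
    [0,0,-0.184],
    [0,0,-0.184],
    [0,0,-0.184],
  ],
  yaw=[0,0,0,0,0,0,0,0],
)

```text
time: 2.77
tool_pos: [0.414, -0.1567, 0.2645]
tcp_rot: [2.359, 2.07, 0.002]
wrist_force: [-0.2, -0.6, 0.1]
width: 0.466
grip_force: 0.0
```

>>> drive_tool(
  claw=[5,5,5,5,5,5,5,5],
  slide=[
    [0,0,0],
    [0,0,0],
    [0,0,0],
    [0,0,0],
    [0,0,0],
    [0,0,0],
    [0,0,0],
    [0,0,0],
  ],
  yaw=[0,0,0,0,0,0,0,0],
  newtons=40,
)

```text
time: 3.43
tool_pos: [0.4131, -0.1568, 0.2629]
tcp_rot: [2.362, 2.071, -0.0]
wrist_force: [-0.8, -1.2, 2.8]
width: 0.098
grip_force: 39.0
```

```bash
cat >> h.py <<'E'
def arc(ts,psi=-7.5,t0=None):
    b=lambda t:np.array([-232*np.cos(t)+6*np.sin(t),232*np.sin(t)+6*np.cos(t)])/500
    t=np.radians(ts);p=np.radians(psi);o=[]
    for x in t[1:]:
        d=b(x)-b(t[0]); o.append([round(d[0]*np.cos(p),3),round(d[0]*np.sin(p),3),round(d[1],3)])
    return o
E
python3 -c "
from h import *
print(arc(np.arange(0,45,5.5)));print(arc(np.arange(44,89,5.5)))"
```

```text
[[np.float64(0.003), np.float64(-0.0), np.float64(0.044)], [np.float64(0.011), np.float64(-0.001), np.float64(0.088)], [np.float64(0.022), np.float64(-0.003), np.float64(0.131)], [np.float64(0.038), np.float64(-0.005), np.float64(0.173)], [np.float64(0.057), np.float64(-0.008), np.float64(0.213)], [np.float64(0.081), np.float64(-0.011), np.float64(0.251)], [np.float64(0.107), np.float64(-0.014), np.float64(0.286)], [np.float64(0.137), np.float64(-0.018), np.float64(0.319)]]
[[np.float64(0.033), np.float64(-0.004), np.float64(0.03)], [np.float64(0.069), np.float64(-0.009), np.float64(0.056)], [np.float64(0.106), np.float64(-0.014), np.float64(0.079)], [np.float64(0.146), np.float64(-0.019), np.float64(0.098)], [np.float64(0.188), np.float64(-0.025), np.float64(0.113)], [np.float64(0.231), np.float64(-0.03), np.float64(0.124)], [np.float64(0.274), np.float64(-0.036), np.float64(0.131)], [np.float64(0.318), np.float64(-0.042), np.float64(0.133)]]
```

>>> drive_tool(
  claw=[5,5,5,5,5,5,5,5],
  slide=[
    [0.003,0,0.044],
    [0.011,-0.001,0.088],
    [0.022,-0.003,0.131],
    [0.038,-0.005,0.173],
    [0.057,-0.008,0.213],
    [0.081,-0.011,0.251],
    [0.107,-0.014,0.286],
    [0.137,-0.018,0.319],
  ],
  yaw=[0,0,0,0,0,0,0,0],
)

```text
time: 4.1
tool_pos: [0.4789, -0.1654, 0.4205]
tcp_rot: [-2.355, -2.065, 0.013]
wrist_force: [-11.1, -0.7, 1.3]
width: 0.098
grip_force: 39.1
```

>>> drive_tool(
  claw=[5,5],
  slide=[
    [0,0,0],
    [0,0,0],
  ],
  yaw=[0,0],
)

```text
time: 4.27
tool_pos: [0.4809, -0.1656, 0.4241]
tcp_rot: [-2.36, -2.07, 0.004]
wrist_force: [-9.6, 1.0, 12.5]
width: 0.099
grip_force: 40.7
```

Following well; continue to 88°.

>>> drive_tool(
  claw=[5,5,5,5,5,5,5,5],
  slide=[
    [0.033,-0.004,0.03],
    [0.069,-0.009,0.056],
    [0.106,-0.014,0.079],
    [0.146,-0.019,0.098],
    [0.188,-0.025,0.113],
    [0.231,-0.03,0.124],
    [0.274,-0.036,0.131],
    [0.318,-0.042,0.133],
  ],
  yaw=[0,0,0,0,0,0,0,0],
)

```text
time: 4.93
tool_pos: [0.6404, -0.1866, 0.4906]
tcp_rot: [-2.361, -2.07, 0.002]
wrist_force: [-6.2, 0.3, 9.3]
width: 0.098
grip_force: 43.5
```

>>> drive_tool(
  claw=[5,5,30,30,30,30],
  slide=[
    [0,0,0],
    [0,0,0],
    [0,0,0],
    [0,0,0],
    [0,0,0],
    [0,0,0],
  ],
  yaw=[0,0,0,0,0,0],
)

```text
time: 5.43
tool_pos: [0.64, -0.1865, 0.4877]
tcp_rot: [-2.361, -2.07, 0.002]
wrist_force: [-0.0, 0.0, -0.4]
width: 0.355
grip_force: 0.0
```

>>> drive_tool(
  claw=[30,30,30,30,30,30,30,30],
  slide=[
    [0,0,0.08],
    [0,0,0.12],
    [-0.1,0,0.12],
    [-0.2,0.08,0.12],
    [-0.3,0.18,0.12],
    [-0.3,0.26,0.12],
    [-0.3,0.34,0.12],
    [-0.3,0.42,0.1],
  ],
  yaw=[0,0,0,0,0,0,0,0],
)

```text
time: 6.1
tool_pos: [0.494, -0.0168, 0.5448]
tcp_rot: [2.364, 2.067, 0.002]
wrist_force: [1.1, 0.9, -0.6]
width: 0.35
grip_force: 0.0
```

Run:
```python
from h import *
np.set_printoptions(precision=4,suppress=True)
a=snap('scene','s1');b=snap('side','d1')
cv2.imwrite('pics/b1.png',cv2.resize(np.hstack([a['color'][60:360,100:440],b['color'][60:360,130:470]])[:,:,::-1],(800,353),interpolation=cv2.INTER_CUBIC))
```

```text
(no output)
```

View pics/b1.png

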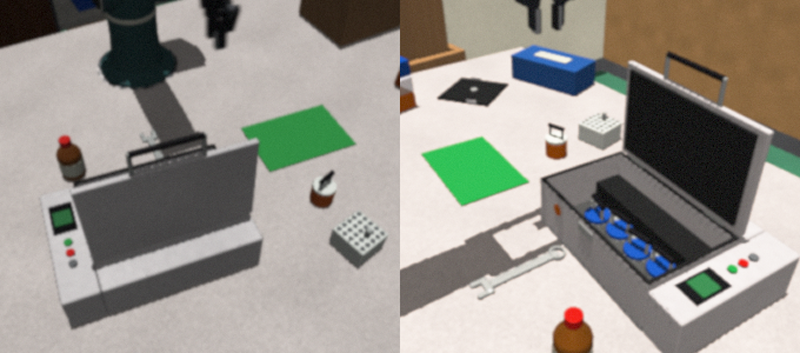

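Lid stands upright. Four blue pots are in the chamber, seen from the side at crop (597,215),(616,230),(636,248),(658,267). I'll move the tool over the chamber for a wrist view.

>>> drive_tool(
  claw=[30,30,30,30,30,30,30,30],
  slide=[
    [0.0,-0.08,-0.04],
    [0,-0.16,-0.06],
    [0,-0.24,-0.08],
    [0,-0.27,-0.08],
    [0,-0.27,-0.08],
    [0,-0.27,-0.08],
    [0,-0.27,-0.08],
    [0,-0.27,-0.08],
  ],
  yaw=[0,0,0,0,0,0,0,0],
)

```text
time: 6.87
tool_pos: [0.4963, -0.1519, 0.5041]
tcp_rot: [2.361, 2.072, 0.001]
wrist_force: [0.2, 0.1, -0.1]
width: 0.351
grip_force: 0.0
```

```bash
cat > pots.py <<'E'
from h import *
np.set_printoptions(precision=4,suppress=True)
def pots(f):
    c=load(f);P=world(c);h=cv2.cvtColor(c['color'],cv2.COLOR_RGB2HSV)
    m=(h[...,0]>100)&(h[...,0]<125)&(h[...,1]>150)&(P[...,2]>.04)&(P[...,2]<.08)&(P[...,0]>.36)&(P[...,0]<.7)&(abs(P[...,1])<.36)
    m=cv2.morphologyEx(m.astype(np.uint8),cv2.MORPH_CLOSE,np.ones((7,7))) if f[0]=='w' else m.astype(np.uint8)
    n,l,st,ce=cv2.connectedComponentsWithStats(m)
    for i in range(1,n):
        if st[i,4]>25: print(f,'blue',ce[i].round(),st[i,4],np.nanmedian(P[l==i],0),(cv2.minEnclosingCircle(P[l==i][:,:2].astype(np.float32)*1000)))
E
python3 - <<'E'
from pots import *
c=snap('wrist','w1'); print(c['eye'],c['rotation']); pots('w1');pots('d1'); print(bot.read_state()['tool_pos'])
E
```

```text
[ 0.5057 -0.0753  0.4732] [-0.3039  0.019  -0.1293]
w1 blue [299. 135.] 919 [ 0.5209 -0.1142  0.06  ] ((523.831787109375, -115.37918853759766), 22.847734451293945)
w1 blue [306. 181.] 836 [ 0.5214 -0.169   0.0599] ((525.8346557617188, -170.15054321289062), 22.895387649536133)
w1 blue [302. 242.] 1414 [ 0.5084 -0.238   0.06  ] ((510.7369689941406, -250.22213745117188), 49.5374870300293)
d1 blue [297. 243.] 197 [ 0.5172 -0.1212  0.0618] ((522.1666870117188, -119.11000061035156), 23.096023559570312)
d1 blue [314. 255.] 206 [ 0.5182 -0.1718  0.0618] ((524.67529296875, -172.30079650878906), 23.754348754882812)
d1 blue [330. 272.] 259 [ 0.5078 -0.2269  0.0617] ((512.6895751953125, -226.9746551513672), 23.28980827331543)
d1 blue [348. 286.] 219 [ 0.5067 -0.2762  0.0617] ((508.3490295410156, -276.7210998535156), 23.092491149902344)
[ 0.4964 -0.1517  0.5041]
```

View pics/w1.png

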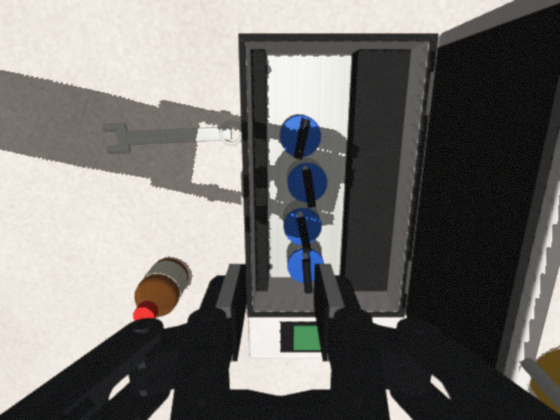

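Wrist view: four pots, caps at (299,135),(306,181),(302,226),(304,266), with bars roughly along the mill's y and slightly turned.

```bash
cat >> pots.py <<'E'
def bars(f,cs,zl=.074,zh=.098,r=.03):
    c=load(f);P=world(c);dark=c['color'].max(-1)<80
    for x,y in cs:
        m=dark&(P[...,2]>zl)&(P[...,2]<zh)&(np.hypot(P[...,0]-x,P[...,1]-y)<r)
        q=P[m]
        if len(q)<15: print(f,'few',len(q)); continue
        (a,b,_,_)=cv2.fitLine(q[:,:2].astype(np.float32),cv2.DIST_HUBER,0,.001,.001).ravel()
        if b<0:a,b=-a,-b
        rc=cv2.minAreaRect(q[:,:2].astype(np.float32)*1000)
        print(f,len(q),'bar rect c',np.round(rc[0],1),'size',np.round(rc[1],1),'z',np.median(q[:,2]).round(4),'yaw(pot x dir) deg',round(float(np.degrees(np.arctan2(b,a))-90),1))
E
python3 - <<'E'
from pots import *
cs=[(.522,-.117),(.524,-.171),(.511,-.226),(.508,-.277)]
bars('w1',cs);bars('d1',cs)
E
```

```text
w1 363 bar rect c [ 524.  -116.4] size [41.6  9.9] z 0.0901 yaw(pot x dir) deg -18.5
w1 351 bar rect c [ 526.1 -170.9] size [10.  41.8] z 0.0901 yaw(pot x dir) deg 2.1
w1 305 bar rect c [ 514.3 -224.4] size [ 9.9 41.9] z 0.0901 yaw(pot x dir) deg 4.6
w1 260 bar rect c [ 512.1 -277.7] size [42.2  9.7] z 0.0902 yaw(pot x dir) deg -3.1
d1 63 bar rect c [ 522.9 -118. ] size [42.1 10. ] z 0.0917 yaw(pot x dir) deg -17.3
d1 80 bar rect c [ 524.9 -171.3] size [11.1 43.3] z 0.0916 yaw(pot x dir) deg 3.4
d1 92 bar rect c [ 513.1 -225.8] size [ 9.5 41.2] z 0.0914 yaw(pot x dir) deg 6.2
d1 103 bar rect c [ 510.9 -279. ] size [42.1  8.6] z 0.0916 yaw(pot x dir) deg -0.1
```

>>> drive_tool(
  claw=[34,34,34,34,34,34,34,34],
  slide=[
    [0.054,0.069,-0.05],
    [0.054,0.069,-0.12],
    [0.054,0.069,-0.2],
    [0.054,0.069,-0.28],
    [0.054,0.069,-0.36],
    [0.054,0.069,-0.42],
    [0.054,0.069,-0.42],
    [0.054,0.069,-0.42],
  ],
  yaw=[-0.03,-0.058,-0.058,-0.058,-0.058,-0.058,-0.058,-0.058],
)

```text
time: 7.58
tool_pos: [0.5226, -0.117, 0.2924]
tcp_rot: [-2.537, -1.848, 0.004]
wrist_force: [0.8, -0.4, 0.2]
width: 0.396
grip_force: 0.0
```

```bash
cat > st.py <<'E'
from h import *
np.set_printoptions(precision=4,suppress=True)
s=bot.read_state();R=cv2.Rodrigues(s['tcp_rot'])[0]; print(s['time'],s['tool_pos'],'q',s['q'],'yaw',np.degrees(np.arctan2(R[1,1],R[0,1])).round(2),s['width'],s['grip_force'])
E
python3 st.py
```

```text
7.5833 [ 0.5226 -0.117   0.2924] q [-0.2667  0.1019  2.0133  0.0001  1.0306  0.045 ] yaw -17.87 0.39615690195914977 0.0
```

>>> drive_tool(
  claw=[34,34,34,34,5,5,5,5],
  slide=[
    [0.001,0,-0.05],
    [0.001,0,-0.09],
    [0.001,0,-0.104],
    [0.001,0,-0.104],
    [0.001,0,-0.104],
    [0.001,0,-0.104],
    [0.001,0,-0.104],
    [0.001,0,-0.104],
  ],
  yaw=[0,0,0,0,0,0,0,0],
  newtons=60,
)

```text
time: 8.25
tool_pos: [0.5249, -0.1184, 0.2442]
tcp_rot: [2.538, 1.846, 0.004]
wrist_force: [-1.4, 0.8, 6.5]
width: 0.086
grip_force: 58.7
```

>>> drive_tool(
  claw=[5,5,5,5,5,5,5,5],
  slide=[
    [0,0,0],
    [0,0,0],
    [0,0,0.03],
    [0,0,0.08],
    [0,0,0.15],
    [0,0,0.23],
    [0,0,0.29],
    [0,0,0.32],
  ],
  yaw=[0,0,0,0,0,0,0,0],
)

```text
time: 8.92
tool_pos: [0.5248, -0.1184, 0.4077]
tcp_rot: [2.535, 1.844, 0.008]
wrist_force: [1.9, -0.1, -1.7]
width: 0.086
grip_force: 59.1
```

>>> drive_tool(
  claw=[5,5,5,5,5,5,5,5],
  slide=[
    [0,0.03,0.02],
    [0,0.09,0.02],
    [0,0.165,0.02],
    [0,0.24,0.02],
    [-0.01,0.315,0.02],
    [-0.02,0.39,0.02],
    [-0.03,0.465,0.02],
    [-0.03,0.54,0.02],
  ],
  yaw=[0,0,0,0,0,0,0,0],
)

```text
time: 9.58
tool_pos: [0.5076, 0.1535, 0.4123]
tcp_rot: [2.541, 1.847, 0.001]
wrist_force: [0.7, -1.3, -1.9]
width: 0.088
grip_force: 59.0
```

>>> drive_tool(
  claw=[5,5,5,5,5,5,5,5],
  slide=[
    [0,0.075,0],
    [0,0.15,0],
    [0,0.22,-0.04],
    [0,0.26,-0.1],
    [0,0.28,-0.16],
    [0,0.284,-0.22],
    [0,0.284,-0.26],
    [0,0.284,-0.28],
  ],
  yaw=[0,0,0,0,0,0,0,0],
)

```text
time: 10.25
tool_pos: [0.5072, 0.2937, 0.2682]
tcp_rot: [-2.539, -1.848, 0.009]
wrist_force: [-0.9, -0.1, -2.5]
width: 0.094
grip_force: 58.9
```

```bash
python3 st.py
```

```text
10.25 [0.5072 0.2937 0.2682] q [ 0.4824  0.2206  1.9248 -0.      1.0019  0.7948] yaw -17.9 0.0944997817939999 58.896573185920715
```

>>> drive_tool(
  claw=[5,5,5,5,5,5],
  slide=[
    [0,0,-0.015],
    [0,0,-0.03],
    [0,0,-0.045],
    [0,0,-0.052],
    [0,0,-0.056],
    [0,0,-0.056],
  ],
  yaw=[0,0,0,0,0,0],
)

```text
time: 10.75
tool_pos: [0.509, 0.2938, 0.244]
tcp_rot: [2.541, 1.847, 0.001]
wrist_force: [-0.1, 0.3, -2.0]
width: 0.093
grip_force: 58.9
```

>>> drive_tool(
  claw=[5,5,5],
  slide=[
    [0,0,-0.002],
    [0,0,-0.004],
    [0,0,-0.004],
  ],
  yaw=[0,0,0],
)

```text
time: 11.0
tool_pos: [0.509, 0.294, 0.242]
tcp_rot: [2.541, 1.848, 0.001]
wrist_force: [0.4, 1.0, -1.5]
width: 0.089
grip_force: 58.9
```

>>> drive_tool(
  claw=[5,5,5,5],
  slide=[
    [0,0,-0.004],
    [0,0,-0.008],
    [0,0,-0.01],
    [0,0,-0.01],
  ],
  yaw=[0,0,0,0],
)

```text
time: 11.33
tool_pos: [0.5088, 0.294, 0.2366]
tcp_rot: [-2.541, -1.848, 0.0]
wrist_force: [0.0, 0.1, -1.2]
width: 0.086
grip_force: 59.2
```

>>> drive_tool(
  claw=[5,5,5],
  slide=[
    [0,0,-0.002],
    [0,0,-0.004],
    [0,0,-0.004],
  ],
  yaw=[0,0,0],
)

```text
time: 11.58
tool_pos: [0.5091, 0.2944, 0.2365]
tcp_rot: [-2.541, -1.847, -0.001]
wrist_force: [-4.3, -0.4, 8.4]
width: 0.091
grip_force: 60.0
```

>>> drive_tool(
  claw=[34,34,34,34,34,34,34,34],
  slide=[
    [0,0,0.004],
    [0,0,0.004],
    [0,0,0.004],
    [0,0,0.004],
    [0,0,0.08],
    [0,0,0.16],
    [0,-0.03,0.24],
    [0,-0.1,0.27],
  ],
  yaw=[0,0,0,0,0,0,0,0],
)

```text
time: 12.25
tool_pos: [0.5105, 0.2467, 0.3759]
tcp_rot: [2.537, 1.852, 0.016]
wrist_force: [1.2, -0.8, 1.4]
width: 0.398
grip_force: 0.0
```

Run:
```python
from pots import *
snap('side','d2');snap('scene','s2');pots('d2');pots('s2')
bars('d2',[(.525,-.171),(.513,-.226),(.511,-.279)]);bars('d2',[(.509,.294)],.066,.09);bars('s2',[(.509,.294)],.066,.09)
print(bot.read_state()['tool_pos'])
```

```text
d2 blue [192. 174.] 65 [0.4984 0.2884 0.0545] ((503.4780578613281, 289.6788635253906), 19.6749324798584)
d2 blue [315. 255.] 197 [ 0.5188 -0.1731  0.0618] ((524.3787231445312, -172.23512268066406), 23.084121704101562)
d2 blue [330. 272.] 263 [ 0.5084 -0.2268  0.0617] ((513.480712890625, -227.07925415039062), 23.88898468017578)
d2 blue [348. 286.] 220 [ 0.5065 -0.2761  0.0616] ((508.7998962402344, -275.89764404296875), 21.6643009185791)
s2 blue [381. 166.] 126 [0.5111 0.2941 0.0527] ((507.53265380859375, 293.3589172363281), 24.329221725463867)
d2 80 bar rect c [ 524.9 -171.5] size [11.3 43.1] z 0.0917 yaw(pot x dir) deg 2.3
d2 94 bar rect c [ 513.3 -226.2] size [10.4 41.7] z 0.0913 yaw(pot x dir) deg 8.0
d2 104 bar rect c [ 511.3 -278.6] size [43.4 10.3] z 0.0915 yaw(pot x dir) deg 0.5
d2 few 10
s2 37 bar rect c [509.6 293.1] size [38.6  5.4] z 0.0809 yaw(pot x dir) deg -18.7
[0.5103 0.2418 0.3747]
```

>>> drive_tool(
  claw=[34,34,34,34,34,34,34,34],
  slide=[
    [0.03,-0.05,0.05],
    [0.03,-0.12,0.08],
    [0.03,-0.2,0.08],
    [0.03,-0.28,0.08],
    [0.03,-0.36,0.08],
    [0.03,-0.44,0.08],
    [0.03,-0.52,0.08],
    [0.03,-0.6,0.08],
  ],
  yaw=[0,0.03,0.06,0.09,0.117,0.117,0.117,0.117],
)

```text
time: 13.02
tool_pos: [0.5233, -0.0576, 0.4083]
tcp_rot: [-2.159, -2.28, 0.001]
wrist_force: [0.9, -0.1, -1.0]
width: 0.4
grip_force: 0.0
```

>>> drive_tool(
  claw=[34,34,34,34,34,34,34,34],
  slide=[
    [0,-0.08,0],
    [0,-0.16,0],
    [0,-0.226,-0.03],
    [0,-0.226,-0.1],
    [0,-0.226,-0.17],
    [0,-0.226,-0.22],
    [0,-0.226,-0.24],
    [0,-0.226,-0.24],
  ],
  yaw=[0,0,0,0,0,0,0,0],
)

```text
time: 13.68
tool_pos: [0.522, -0.1682, 0.2852]
tcp_rot: [-2.155, -2.275, 0.005]
wrist_force: [0.1, 0.3, 0.5]
width: 0.402
grip_force: 0.0
```

```bash
python3 st.py
```

```text
13.6833 [ 0.522  -0.1682  0.2852] q [-0.3573  0.1351  1.9908  0.0002  1.0241 -0.4114] yaw 3.1 0.40173677111694756 0.0
```

>>> drive_tool(
  claw=[34,34,34,34,5,5,5,5],
  slide=[
    [0.004,-0.002,-0.04],
    [0.004,-0.002,-0.07],
    [0.004,-0.002,-0.083],
    [0.004,-0.002,-0.083],
    [0.004,-0.002,-0.083],
    [0.004,-0.002,-0.083],
    [0.004,-0.002,-0.083],
    [0.004,-0.002,-0.083],
  ],
  yaw=[0,0,0,0,0,0,0,0],
)

```text
time: 14.35
tool_pos: [0.5266, -0.1703, 0.25]
tcp_rot: [2.159, 2.279, 0.002]
wrist_force: [-1.7, -0.0, 5.2]
width: 0.094
grip_force: 58.8
```

>>> drive_tool(
  claw=[5,5,5,5,5,5,5,5],
  slide=[
    [0,0,0],
    [0,0,0],
    [0,0,0.03],
    [0,0,0.08],
    [0,0,0.15],
    [0,0,0.23],
    [0,0,0.29],
    [0,0,0.32],
  ],
  yaw=[0,0,0,0,0,0,0,0],
)

```text
time: 15.02
tool_pos: [0.5266, -0.1704, 0.4134]
tcp_rot: [2.156, 2.276, 0.004]
wrist_force: [1.2, 0.4, -1.2]
width: 0.089
grip_force: 59.2
```

```bash
python3 st.py
```

```text
15.0167 [ 0.5266 -0.1704  0.4134] q [-0.3579  0.0264  1.8579  0.      1.2501 -0.4121] yaw 3.11 0.08943330999467217 59.152547121047974
```

>>> drive_tool(
  claw=[5,5,5,5,5,5,5,5],
  slide=[
    [0,0.03,0],
    [-0.01,0.09,0],
    [-0.03,0.165,0],
    [-0.05,0.24,0],
    [-0.07,0.315,0],
    [-0.09,0.39,0],
    [-0.11,0.465,0],
    [-0.13,0.54,0],
  ],
  yaw=[0,0,0,0,0,0,0,0],
)

```text
time: 15.68
tool_pos: [0.4596, 0.1014, 0.408]
tcp_rot: [-2.161, -2.28, 0.0]
wrist_force: [0.0, 0.1, -1.0]
width: 0.086
grip_force: 59.0
```

>>> drive_tool(
  claw=[5,5,5,5,5,5,5,5],
  slide=[
    [-0.02,0.075,0],
    [-0.04,0.15,0],
    [-0.05,0.225,0],
    [-0.053,0.3,-0.02],
    [-0.053,0.36,-0.07],
    [-0.053,0.39,-0.13],
    [-0.053,0.4,-0.2],
    [-0.053,0.403,-0.26],
  ],
  yaw=[0,0,0,0,0,0,0,0],
)

```text
time: 16.35
tool_pos: [0.4335, 0.3028, 0.2764]
tcp_rot: [-2.158, -2.283, -0.0]
wrist_force: [-0.1, 0.1, -2.9]
width: 0.086
grip_force: 59.0
```

>>> drive_tool(
  claw=[5,5,5,5],
  slide=[
    [0,0,-0.025],
    [0,0,-0.035],
    [0,0,-0.04],
    [0,0,-0.04],
  ],
  yaw=[0,0,0,0],
)

```text
time: 16.68
tool_pos: [0.435, 0.3014, 0.2592]
tcp_rot: [2.161, 2.28, 0.002]
wrist_force: [0.1, -0.4, -1.9]
width: 0.084
grip_force: 58.9
```

>>> drive_tool(
  claw=[5,5,5,5,5],
  slide=[
    [0,0,-0.01],
    [0,0,-0.02],
    [0,0,-0.026],
    [0,0,-0.028],
    [0,0,-0.028],
  ],
  yaw=[0,0,0,0,0],
)

```text
time: 17.1
tool_pos: [0.4343, 0.3013, 0.2441]
tcp_rot: [-2.16, -2.281, 0.0]
wrist_force: [-0.1, -0.2, -2.5]
width: 0.088
grip_force: 59.0
```

>>> drive_tool(
  claw=[5,5,5],
  slide=[
    [0,0,-0.002],
    [0,0,-0.004],
    [0,0,-0.004],
  ],
  yaw=[0,0,0],
)

```text
time: 17.35
tool_pos: [0.4344, 0.3015, 0.2422]
tcp_rot: [2.16, 2.281, 0.0]
wrist_force: [0.0, 0.4, -2.2]
width: 0.081
grip_force: 59.2
```

Within 1–2 mm of the tray; release and retreat.

>>> drive_tool(
  claw=[5,34,34,34,34,34,34,34],
  slide=[
    [0,0,-0.003],
    [0,0,-0.003],
    [0,0,-0.003],
    [0,0,-0.003],
    [0,0,-0.003],
    [0,0,0.08],
    [0,0,0.16],
    [0,-0.04,0.24],
  ],
  yaw=[0,0,0,0,0,0,0,0],
)

```text
time: 18.02
tool_pos: [0.4343, 0.2842, 0.3607]
tcp_rot: [-2.158, -2.282, -0.001]
wrist_force: [2.2, 1.2, 1.5]
width: 0.393
grip_force: 0.0
```

Run:
```python
from pots import *
snap('side','d3');snap('scene','s3');pots('d3');pots('s3')
bars('d3',[(.513,-.226),(.511,-.279)]);bars('d3',[(.509,.294),(.434,.3015)],.066,.09);bars('s3',[(.509,.294),(.434,.3015)],.066,.09)
print(bot.read_state()['tool_pos'])
```

```text
d3 blue [192. 174.] 71 [0.5004 0.2879 0.0541] ((504.8399658203125, 291.1930236816406), 21.94190788269043)
d3 blue [166. 182.] 68 [0.4259 0.29   0.0539] ((429.8735046386719, 293.1698303222656), 19.71728515625)
d3 blue [330. 272.] 241 [ 0.5082 -0.2273  0.0615] ((511.6440124511719, -226.3743133544922), 23.174285888671875)
d3 blue [348. 286.] 220 [ 0.5074 -0.2758  0.0618] ((508.4789123535156, -275.57000732421875), 22.07501220703125)
s3 blue [368. 151.] 78 [0.4425 0.3001 0.0528] ((434.1689758300781, 297.8117980957031), 23.39330291748047)
s3 blue [381. 166.] 131 [0.5112 0.2936 0.053 ] ((507.4722900390625, 294.5672912597656), 23.64940643310547)
d3 88 bar rect c [ 513.1 -226.4] size [ 9.5 42.1] z 0.0917 yaw(pot x dir) deg 3.7
d3 100 bar rect c [ 511.4 -278.1] size [43.3 10.4] z 0.0915 yaw(pot x dir) deg -2.8
d3 few 10
d3 16 bar rect c [430.4 293.2] size [ 4. 29.] z 0.0835 yaw(pot x dir) deg 6.3
s3 43 bar rect c [509.7 293.8] size [38.9  8.9] z 0.0803 yaw(pot x dir) deg -20.5
s3 32 bar rect c [435.6 300.6] size [ 6.2 46. ] z 0.0798 yaw(pot x dir) deg 4.4
[0.4367 0.2831 0.3671]
```

>>> drive_tool(
  claw=[34,34,34,34,34,34,34,34],
  slide=[
    [0.02,-0.04,0.06],
    [0.05,-0.1,0.09],
    [0.08,-0.17,0.09],
    [0.1,-0.25,0.09],
    [0.12,-0.33,0.09],
    [0.14,-0.41,0.09],
    [0.156,-0.49,0.09],
    [0.156,-0.57,0.09],
  ],
  yaw=[0,0.01,0.01,0.01,0.01,0.01,0.01,0.01],
)

```text
time: 18.78
tool_pos: [0.5129, -0.0042, 0.4039]
tcp_rot: [2.124, 2.314, 0.0]
wrist_force: [0.6, 0.3, -0.6]
width: 0.397
grip_force: 0.0
```

>>> drive_tool(
  claw=[34,34,34,34,34,34,34,34],
  slide=[
    [0,-0.08,0],
    [0,-0.16,0],
    [0,-0.24,0],
    [0,-0.32,0],
    [0,-0.4,-0.02],
    [0,-0.43,-0.08],
    [0,-0.43,-0.15],
    [0,-0.43,-0.2],
  ],
  yaw=[0,0,0,0,0,0,0,0],
)

```text
time: 19.45
tool_pos: [0.5113, -0.2186, 0.3014]
tcp_rot: [-2.126, -2.31, 0.001]
wrist_force: [-0.5, 0.7, -0.9]
width: 0.398
grip_force: 0.0
```

>>> drive_tool(
  claw=[34,34],
  slide=[
    [0,0,0],
    [0,0,0],
  ],
  yaw=[0,0],
)

```text
time: 19.62
tool_pos: [0.5113, -0.2169, 0.3022]
tcp_rot: [-2.121, -2.31, 0.002]
wrist_force: [0.5, 0.8, 0.3]
width: 0.4
grip_force: 0.0
```

```bash
python3 st.py
```

```text
19.6167 [ 0.5113 -0.2169  0.3022] q [-0.446   0.1281  1.9638  0.      1.0549 -0.5314] yaw 4.89 0.39994063549965114 0.0
```

>>> drive_tool(
  claw=[34,34,34,34,34,5,5,5],
  slide=[
    [0.005,-0.016,-0.02],
    [0.005,-0.016,-0.06],
    [0.005,-0.016,-0.1],
    [0.005,-0.016,-0.117],
    [0.005,-0.016,-0.117],
    [0.005,-0.016,-0.117],
    [0.005,-0.016,-0.117],
    [0.005,-0.016,-0.117],
  ],
  yaw=[0,0,0,0,0,0,0,0],
)

```text
time: 20.28
tool_pos: [0.5157, -0.2256, 0.2478]
tcp_rot: [2.122, 2.313, 0.001]
wrist_force: [-0.4, 0.3, 2.5]
width: 0.084
grip_force: 58.6
```

>>> drive_tool(
  claw=[5,5,5,5,5,5,5,5],
  slide=[
    [0,0,0],
    [0,0,0],
    [0,0,0],
    [0,0,0.05],
    [0,0,0.12],
    [0,0,0.2],
    [0,0,0.27],
    [0,0,0.32],
  ],
  yaw=[0,0,0,0,0,0,0,0],
)

```text
time: 20.95
tool_pos: [0.5151, -0.2253, 0.4097]
tcp_rot: [2.122, 2.312, 0.002]
wrist_force: [0.7, -0.4, -0.9]
width: 0.087
grip_force: 59.1
```

```bash
python3 st.py
```

```text
20.95 [ 0.5151 -0.2253  0.4097] q [-0.4566  0.0466  1.8437  0.0001  1.2472 -0.5424] yaw 4.91 0.08656559709938902 59.119922518730164
```

>>> drive_tool(
  claw=[5,5,5,5,5,5,5,5],
  slide=[
    [0,0.03,0],
    [0,0.09,0],
    [0,0.165,0],
    [-0.01,0.24,0],
    [-0.02,0.315,0],
    [-0.03,0.39,0],
    [-0.038,0.465,0],
    [-0.038,0.54,0],
  ],
  yaw=[0,0,0,0,0,0,0,0],
)

```text
time: 21.62
tool_pos: [0.494, 0.0468, 0.4046]
tcp_rot: [-2.123, -2.313, 0.002]
wrist_force: [0.3, 0.3, -0.9]
width: 0.088
grip_force: 59.1
```

>>> drive_tool(
  claw=[5,5,5,5,5,5,5,5],
  slide=[
    [0,0.075,0],
    [0,0.15,0],
    [0,0.2,-0.03],
    [0,0.23,-0.08],
    [0,0.24,-0.15],
    [0,0.24,-0.21],
    [0,0.24,-0.25],
    [0,0.24,-0.27],
  ],
  yaw=[0,0,0,0,0,0,0,0],
)

```text
time: 22.28
tool_pos: [0.493, 0.1648, 0.2661]
tcp_rot: [-2.12, -2.312, 0.011]
wrist_force: [-0.2, -0.2, -1.9]
width: 0.088
grip_force: 59.0
```

>>> drive_tool(
  claw=[5,5,5,5],
  slide=[
    [0,0,-0.01],
    [0,0,-0.02],
    [0,0,-0.025],
    [0,0,-0.025],
  ],
  yaw=[0,0,0,0],
)

```text
time: 22.62
tool_pos: [0.4963, 0.1648, 0.2592]
tcp_rot: [2.124, 2.314, 0.002]
wrist_force: [-0.2, 0.1, -0.7]
width: 0.094
grip_force: 59.0
```

>>> drive_tool(
  claw=[5,5,5,5,5],
  slide=[
    [0,0,-0.01],
    [0,0,-0.02],
    [0,0,-0.028],
    [0,0,-0.032],
    [0,0,-0.032],
  ],
  yaw=[0,0,0,0,0],
)

```text
time: 23.03
tool_pos: [0.4955, 0.1647, 0.2418]
tcp_rot: [-2.124, -2.314, 0.002]
wrist_force: [-0.9, -0.2, -1.6]
width: 0.089
grip_force: 59.0
```

>>> drive_tool(
  claw=[5,5,5],
  slide=[
    [0,0,-0.002],
    [0,0,-0.004],
    [0,0,-0.004],
  ],
  yaw=[0,0,0],
)

```text
time: 23.28
tool_pos: [0.4958, 0.1648, 0.2404]
tcp_rot: [-2.124, -2.315, 0.0]
wrist_force: [-0.5, -0.7, -2.2]
width: 0.086
grip_force: 59.0
```

>>> drive_tool(
  claw=[5,34,34,34,34,34,34,34],
  slide=[
    [0,0,-0.003],
    [0,0,-0.003],
    [0,0,-0.003],
    [0,0,-0.003],
    [0,0,-0.003],
    [0,0,0.08],
    [0,0,0.16],
    [0,-0.04,0.24],
  ],
  yaw=[0,0,0,0,0,0,0,0],
)

```text
time: 23.95
tool_pos: [0.4956, 0.1476, 0.3589]
tcp_rot: [-2.121, -2.316, -0.0]
wrist_force: [2.0, -0.3, 0.6]
width: 0.402
grip_force: 0.0
```

Run:
```python
from pots import *
snap('side','d4');snap('scene','s4');pots('d4');pots('s4')
bars('d4',[(.511,-.279)]);bars('s4',[(.509,.294),(.434,.3015),(.496,.165)],.066,.09)
print(bot.read_state()['tool_pos'])
```

```text
d4 blue [192. 174.] 79 [0.5    0.2852 0.0541] ((504.0417785644531, 291.089599609375), 20.53985023498535)
d4 blue [167. 182.] 90 [0.4274 0.2912 0.0541] ((429.733642578125, 294.9697570800781), 21.6190242767334)
d4 blue [213. 196.] 81 [0.4858 0.1576 0.0539] ((490.4128112792969, 159.6883544921875), 18.927425384521484)
d4 blue [348. 286.] 210 [ 0.5078 -0.2763  0.0618] ((508.12725830078125, -275.8173828125), 22.78942108154297)
s4 blue [368. 151.] 97 [0.4403 0.2994 0.0529] ((434.6572570800781, 297.6476745605469), 23.240201950073242)
s4 blue [381. 166.] 134 [0.5114 0.293  0.0529] ((507.1779479980469, 294.955810546875), 23.889713287353516)
s4 blue [341. 179.] 106 [0.5017 0.166  0.0529] ((495.3836364746094, 164.53468322753906), 23.190959930419922)
d4 104 bar rect c [ 510.6 -278.3] size [10.5 43.5] z 0.0913 yaw(pot x dir) deg -1.5
s4 35 bar rect c [508.3 292.4] size [38.3  9. ] z 0.0813 yaw(pot x dir) deg -20.1
s4 25 bar rect c [436.7 298.2] size [ 5.1 38.6] z 0.082 yaw(pot x dir) deg 3.0
s4 47 bar rect c [496.  165.7] size [ 6.6 44.1] z 0.0808 yaw(pot x dir) deg 4.4
[0.4986 0.1457 0.3656]
```

>>> drive_tool(
  claw=[34,34,34,34,34,34,34,34],
  slide=[
    [0.01,-0.03,0.06],
    [0.029,-0.09,0.09],
    [0.029,-0.16,0.09],
    [0.029,-0.24,0.09],
    [0.029,-0.32,0.09],
    [0.029,-0.4,0.09],
    [0.029,-0.48,0.09],
    [0.029,-0.56,0.09],
  ],
  yaw=[0,-0.02,-0.038,-0.038,-0.038,-0.038,-0.038,-0.038],
)

```text
time: 24.72
tool_pos: [0.5097, -0.1356, 0.4021]
tcp_rot: [-2.258, -2.183, 0.0]
wrist_force: [0.6, -0.1, 0.6]
width: 0.397
grip_force: 0.0
```

>>> drive_tool(
  claw=[34,34,34,34,34,34,34,34],
  slide=[
    [0,-0.08,0],
    [0,-0.16,0],
    [0,-0.24,0],
    [0,-0.288,-0.04],
    [0,-0.288,-0.1],
    [0,-0.288,-0.16],
    [0,-0.288,-0.2],
    [0,-0.288,-0.2],
  ],
  yaw=[0,0,0,0,0,0,0,0],
)

```text
time: 25.38
tool_pos: [0.5077, -0.2768, 0.2961]
tcp_rot: [-2.252, -2.175, 0.005]
wrist_force: [-0.5, 1.4, -1.5]
width: 0.395
grip_force: 0.0
```

>>> drive_tool(
  claw=[34,34],
  slide=[
    [0,0,0],
    [0,0,0],
  ],
  yaw=[0,0],
)

```text
time: 25.55
tool_pos: [0.5109, -0.278, 0.3037]
tcp_rot: [2.257, 2.183, 0.001]
wrist_force: [-0.4, -0.3, 1.1]
width: 0.398
grip_force: 0.0
```

```bash
python3 st.py
```

```text
25.55 [ 0.5109 -0.278   0.3037] q [-0.5412  0.1721  1.9099  0.      1.0582 -0.5077] yaw -1.92 0.39767922833015235 0.0
```

>>> drive_tool(
  claw=[34,34,34,34,34,5,5,5],
  slide=[
    [0.001,0,-0.02],
    [0.001,0,-0.06],
    [0.001,0,-0.1],
    [0.001,0,-0.117],
    [0.001,0,-0.117],
    [0.001,0,-0.117],
    [0.001,0,-0.117],
    [0.001,0,-0.117],
  ],
  yaw=[0,0,0,0,0,0,0,0],
)

```text
time: 26.22
tool_pos: [0.5116, -0.2782, 0.2459]
tcp_rot: [2.256, 2.182, 0.001]
wrist_force: [0.4, -0.0, 1.1]
width: 0.091
grip_force: 58.5
```

>>> drive_tool(
  claw=[5,5,5,5,5,5,5,5],
  slide=[
    [0,0,0],
    [0,0,0],
    [0,0,0],
    [0,0,0.05],
    [0,0,0.12],
    [0,0,0.2],
    [0,0,0.27],
    [0,0,0.32],
  ],
  yaw=[0,0,0,0,0,0,0,0],
)

```text
time: 26.88
tool_pos: [0.5108, -0.2779, 0.4075]
tcp_rot: [2.257, 2.182, 0.001]
wrist_force: [1.2, 0.4, -2.0]
width: 0.089
grip_force: 59.1
```

```bash
python3 st.py
```

```text
26.8833 [ 0.5108 -0.2779  0.4075] q [-0.5411  0.0857  1.8065 -0.0002  1.2468 -0.5073] yaw -1.93 0.08938184956660974 59.07798886299133
```

>>> drive_tool(
  claw=[5,5,5,5,5,5,5,5],
  slide=[
    [0,0.03,0],
    [0,0.09,0],
    [-0.01,0.165,0],
    [-0.03,0.24,0],
    [-0.05,0.315,0],
    [-0.07,0.39,0],
    [-0.09,0.465,0],
    [-0.11,0.54,0],
  ],
  yaw=[0,0,0,0,0,0,0,0],
)

```text
time: 27.55
tool_pos: [0.4539, -0.0059, 0.4022]
tcp_rot: [-2.257, -2.181, 0.003]
wrist_force: [1.2, 0.3, -1.6]
width: 0.09
grip_force: 59.0
```

>>> drive_tool(
  claw=[5,5,5,5,5,5,5,5],
  slide=[
    [-0.02,0.075,0],
    [-0.04,0.15,0],
    [-0.06,0.225,0],
    [-0.068,0.29,-0.02],
    [-0.068,0.34,-0.07],
    [-0.068,0.356,-0.13],
    [-0.068,0.36,-0.2],
    [-0.068,0.36,-0.26],
  ],
  yaw=[0,0,0,0,0,0,0,0],
)

```text
time: 28.22
tool_pos: [0.4198, 0.1731, 0.2711]
tcp_rot: [-2.255, -2.185, 0.004]
wrist_force: [0.2, -0.8, -3.0]
width: 0.09
grip_force: 59.0
```

>>> drive_tool(
  claw=[5,5,5,5],
  slide=[
    [0,0,-0.01],
    [0,0,-0.025],
    [0,0,-0.03],
    [0,0,-0.03],
  ],
  yaw=[0,0,0,0],
)

```text
time: 28.55
tool_pos: [0.4222, 0.1722, 0.2598]
tcp_rot: [2.259, 2.183, 0.001]
wrist_force: [0.4, 1.1, -1.5]
width: 0.086
grip_force: 59.0
```

>>> drive_tool(
  claw=[5,5,5,5,5],
  slide=[
    [0,0,-0.01],
    [0,0,-0.02],
    [0,0,-0.03],
    [0,0,-0.036],
    [0,0,-0.036],
  ],
  yaw=[0,0,0,0,0],
)

```text
time: 28.97
tool_pos: [0.4215, 0.1719, 0.2406]
tcp_rot: [-2.258, -2.183, 0.002]
wrist_force: [-0.4, 0.5, -2.0]
width: 0.092
grip_force: 59.0
```

>>> drive_tool(
  claw=[5,5,5],
  slide=[
    [0,0,-0.002],
    [0,0,-0.004],
    [0,0,-0.004],
  ],
  yaw=[0,0,0],
)

```text
time: 29.22
tool_pos: [0.4218, 0.1722, 0.2392]
tcp_rot: [-2.259, -2.184, 0.0]
wrist_force: [0.8, -1.1, -1.7]
width: 0.088
grip_force: 59.0
```

>>> drive_tool(
  claw=[5,34,34,34,34,34,34,34],
  slide=[
    [0,0,-0.003],
    [0,0,-0.003],
    [0,0,-0.003],
    [0,0,-0.003],
    [0,0,-0.003],
    [0,0,0.08],
    [0,0,0.16],
    [0,0,0.24],
  ],
  yaw=[0,0,0,0,0,0,0,0],
)

```text
time: 29.88
tool_pos: [0.4213, 0.172, 0.3599]
tcp_rot: [-2.258, -2.183, 0.003]
wrist_force: [1.0, 0.8, -0.3]
width: 0.401
grip_force: 0.0
```

>>> drive_tool(
  claw=[34,34,34,34,34,34,34,34],
  slide=[
    [0.03,0,0.06],
    [0.08,0,0.12],
    [0.15,-0.02,0.15],
    [0.23,-0.06,0.17],
    [0.3,-0.1,0.17],
    [0.37,-0.14,0.17],
    [0.44,-0.16,0.17],
    [0.44,-0.16,0.17],
  ],
  yaw=[0,0,0,0,0,0,0,0],
)

```text
time: 30.55
tool_pos: [0.6469, 0.0894, 0.4423]
tcp_rot: [2.261, 2.178, 0.0]
wrist_force: [-0.2, 0.0, -0.2]
width: 0.399
grip_force: 0.0
```

```bash
python3 st.py
python3 - <<'E'
from pots import *
a=snap('side','d5');b=snap('scene','s5');w=snap('wrist','w5');pots('d5');pots('s5')
bars('s5',[(.509,.294),(.434,.3015),(.496,.165),(.422,.172),(.651,.166)],.066,.09);bars('d5',[(.651,.166)],.066,.09);bars('w5',[(.651,.166)],.066,.09)
bars('w5',[(.651,.166)],.066,.09,.06)
im=np.hstack([cv2.resize(x,None,fx=.7,fy=.7) for x in(b['color'][:,:,::-1],w['color'][:,:,::-1])]);cv2.imwrite('pics/b5.png',im)
E
```

```text
30.55 [0.6469 0.0894 0.4423] q [ 0.0996  0.2023  1.61   -0.0016  1.3279  0.137 ] yaw -2.12 0.3991277418969491 0.0
d5 blue [192. 174.] 78 [0.5008 0.2871 0.0541] ((503.9586486816406, 291.0783996582031), 20.61655616760254)
d5 blue [167. 182.] 87 [0.4272 0.291  0.0542] ((430.8020324707031, 293.0795593261719), 20.107349395751953)
d5 blue [213. 195.] 115 [0.4873 0.1601 0.054 ] ((491.6954040527344, 162.01023864746094), 22.40216636657715)
d5 blue [187. 203.] 135 [0.4167 0.1651 0.0541] ((422.0448303222656, 168.591552734375), 23.496217727661133)
s5 blue [365. 150.] 38 [0.4369 0.2932 0.0532] ((432.1117248535156, 296.1904296875), 21.28065299987793)
s5 blue [329. 162.] 115 [0.429  0.1719 0.0533] ((422.68310546875, 171.13429260253906), 23.626052856445312)
s5 blue [381. 166.] 135 [0.511  0.2931 0.0532] ((508.2657165527344, 295.8546142578125), 24.439672470092773)
s5 blue [340. 179.] 148 [0.4985 0.1622 0.0532] ((495.26788330078125, 164.2691650390625), 23.88045883178711)
s5 43 bar rect c [508.7 294.5] size [36.6  7.7] z 0.082 yaw(pot x dir) deg -16.2
s5 few 5
s5 45 bar rect c [495.6 164.9] size [ 7.7 42.9] z 0.082 yaw(pot x dir) deg 2.7
s5 29 bar rect c [425.4 169.6] size [38.4  5.5] z 0.0807 yaw(pot x dir) deg -1.4
s5 36 bar rect c [654.6 165.8] size [ 5.  38.7] z 0.0783 yaw(pot x dir) deg 13.0
d5 few 12
w5 441 bar rect c [652.  167.3] size [ 8.6 40.1] z 0.0784 yaw(pot x dir) deg 15.6
w5 441 bar rect c [652.  167.3] size [ 8.6 40.1] z 0.0784 yaw(pot x dir) deg 15.6
```

View pics/b5.png

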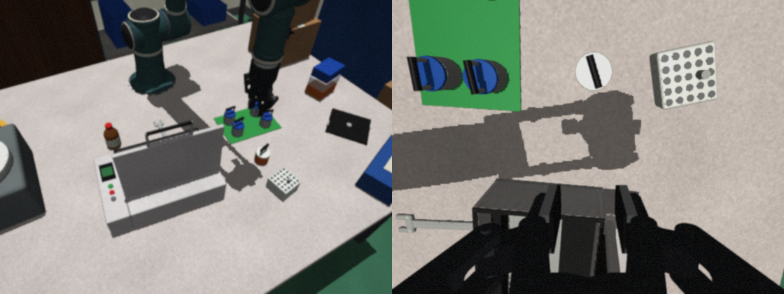

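All four pots stand upright on the tray. The canister's bar is at (594,71) in the wrist half, beside the rack.

>>> drive_tool(
  claw=[34,34,34,34,34,34,34,34],
  slide=[
    [0.01,0.06,0],
    [0.01,0.13,-0.02],
    [0.01,0.155,-0.08],
    [0.01,0.155,-0.15],
    [0.01,0.155,-0.22],
    [0.01,0.155,-0.28],
    [0.01,0.155,-0.304],
    [0.01,0.155,-0.304],
  ],
  yaw=[0.03,0.06,0.098,0.098,0.098,0.098,0.098,0.098],
)

```text
time: 31.37
tool_pos: [0.6439, 0.17, 0.2884]
tcp_rot: [-1.892, -2.501, 0.009]
wrist_force: [-0.7, -0.8, 0.2]
width: 0.396
grip_force: 0.0
```

>>> drive_tool(
  claw=[34,34],
  slide=[
    [0,0,0],
    [0,0,0],
  ],
  yaw=[0,0],
)

```text
time: 31.53
tool_pos: [0.6476, 0.1701, 0.2953]
tcp_rot: [1.895, 2.502, 0.005]
wrist_force: [0.4, -0.2, 1.0]
width: 0.396
grip_force: 0.0
```

```bash
python3 st.py
python3 - <<'E'
from pots import *
snap('scene','s6');bars('s6',[(.652,.166)],.066,.09)
E
```

```text
31.5333 [0.6476 0.1701 0.2953] q [ 0.2197  0.335   1.7218  0.      1.0803 -0.0549] yaw 15.73 0.3958045920010692 0.0
s6 47 bar rect c [654.7 164.2] size [ 8.1 37.7] z 0.0783 yaw(pot x dir) deg 11.4
```

>>> drive_tool(
  claw=[34,34,34,34,34,5,5,5],
  slide=[
    [0.009,-0.006,-0.03],
    [0.009,-0.006,-0.07],
    [0.009,-0.006,-0.11],
    [0.009,-0.006,-0.122],
    [0.009,-0.006,-0.122],
    [0.009,-0.006,-0.122],
    [0.009,-0.006,-0.122],
    [0.009,-0.006,-0.122],
  ],
  yaw=[0,0,0,0,0,0,0,0],
)

```text
time: 32.25
tool_pos: [0.6522, 0.1668, 0.233]
tcp_rot: [1.896, 2.503, 0.004]
wrist_force: [-0.7, 0.2, -1.7]
width: 0.089
grip_force: 58.4
```

>>> drive_tool(
  claw=[5,5,5,5,5,5,5,5],
  slide=[
    [0,0,0],
    [0,0,0],
    [0,0,0],
    [0,0,0.05],
    [0,0,0.12],
    [0,0,0.2],
    [0,0,0.28],
    [0,0,0.34],
  ],
  yaw=[0,0,0,0,0,0,0,0],
)

```text
time: 32.92
tool_pos: [0.6513, 0.1668, 0.4046]
tcp_rot: [1.896, 2.503, 0.003]
wrist_force: [1.8, 0.1, -0.8]
width: 0.094
grip_force: 58.8
```

```bash
python3 st.py
```

```text
32.9167 [0.6513 0.1668 0.4046] q [ 0.2136  0.2582  1.6113  0.0001  1.2697 -0.0607] yaw 15.72 0.09391077657799128 58.84312391281128
```

>>> drive_tool(
  claw=[5,5,5,5,5,5,5,5],
  slide=[
    [-0.04,0,0],
    [-0.1,-0.02,0],
    [-0.16,-0.06,0],
    [-0.21,-0.11,0],
    [-0.24,-0.17,0],
    [-0.248,-0.24,0],
    [-0.248,-0.31,0],
    [-0.248,-0.38,0],
  ],
  yaw=[0,0,0,0,0,0,0,0],
)

```text
time: 33.58
tool_pos: [0.526, -0.0244, 0.401]
tcp_rot: [-1.895, -2.505, 0.0]
wrist_force: [-0.1, 0.6, -1.9]
width: 0.093
grip_force: 58.8
```

>>> drive_tool(
  claw=[5,5,5,5,5,5,5,5],
  slide=[
    [0,-0.07,0],
    [0,-0.14,0],
    [0,-0.21,0],
    [0,-0.26,-0.03],
    [0,-0.29,-0.09],
    [0,-0.298,-0.16],
    [0,-0.298,-0.22],
    [0,-0.298,-0.25],
  ],
  yaw=[0,0,0,0,0,0,0,0],
)

```text
time: 34.25
tool_pos: [0.5249, -0.1723, 0.2714]
tcp_rot: [-1.895, -2.497, 0.003]
wrist_force: [-0.1, 0.7, -1.0]
width: 0.088
grip_force: 58.7
```

>>> drive_tool(
  claw=[5,5,5],
  slide=[
    [0,0,-0.02],
    [0,0,-0.025],
    [0,0,-0.025],
  ],
  yaw=[0,0,0],
)

```text
time: 34.5
tool_pos: [0.5272, -0.1721, 0.2633]
tcp_rot: [-1.896, -2.504, 0.0]
wrist_force: [0.4, -0.1, -1.4]
width: 0.092
grip_force: 58.8
```

```bash
python3 st.py
```

```text
34.5 [ 0.5272 -0.1721  0.2633] q [-0.3605  0.1695  1.9971  0.      0.9761 -0.635 ] yaw 15.72 0.0923228043296106 58.75929415225983
```

>>> drive_tool(
  claw=[5,5,5,5,5],
  slide=[
    [0,0,-0.01],
    [0,0,-0.02],
    [0,0,-0.028],
    [0,0,-0.032],
    [0,0,-0.032],
  ],
  yaw=[0,0,0,0,0],
)

```text
time: 34.92
tool_pos: [0.5272, -0.1722, 0.2475]
tcp_rot: [-1.897, -2.504, 0.0]
wrist_force: [-0.3, 0.2, -2.0]
width: 0.088
grip_force: 58.8
```

>>> drive_tool(
  claw=[5,5,5],
  slide=[
    [0,0,-0.002],
    [0,0,-0.004],
    [0,0,-0.004],
  ],
  yaw=[0,0,0],
)

```text
time: 35.17
tool_pos: [0.5273, -0.1723, 0.2457]
tcp_rot: [1.897, 2.504, 0.0]
wrist_force: [0.1, -0.7, -2.1]
width: 0.088
grip_force: 58.8
```

>>> drive_tool(
  claw=[5,34,34,34,34,34,34,34],
  slide=[
    [0,0,-0.002],
    [0,0,-0.002],
    [0,0,-0.002],
    [0,0,-0.002],
    [0,0,0.03],
    [0,0,0.1],
    [0,0,0.18],
    [0,0,0.26],
  ],
  yaw=[0,0,0,0,0,0,0,0],
)

```text
time: 35.83
tool_pos: [0.5268, -0.1721, 0.3764]
tcp_rot: [-1.896, -2.503, 0.001]
wrist_force: [0.8, -0.8, 0.6]
width: 0.401
grip_force: 0.0
```

>>> drive_tool(
  claw=[40,40,40,40,40,40,40,40],
  slide=[
    [-0.02,0,0.08],
    [-0.04,0,0.16],
    [-0.04,0,0.24],
    [-0.04,0,0.32],
    [-0.04,0,0.36],
    [-0.04,0,0.36],
    [-0.04,0,0.36],
    [-0.04,0,0.36],
  ],
  yaw=[-0.03,-0.06,-0.09,-0.129,-0.129,-0.129,-0.129,-0.129],
)

```text
time: 36.5
tool_pos: [0.5071, -0.1722, 0.5547]
tcp_rot: [-2.361, -2.071, 0.001]
wrist_force: [-0.5, -0.4, -0.8]
width: 0.466
grip_force: 0.0
```

```bash
python3 st.py
python3 - <<'E'
from pots import *
a=snap('side','d7');b=snap('scene','s7');w=snap('wrist','w7');pots('d7');pots('s7');bars('w7',[(.527,-.172)])
im=np.hstack([cv2.resize(x,None,fx=.7,fy=.7) for x in(a['color'][:,:,::-1],w['color'][:,:,::-1])]);cv2.imwrite('pics/b7.png',im)
for f in('s7','d7'):
    c=load(f);P=world(c); m=(c['color'].max(-1)<80)&(P[...,2]>.318)&(P[...,2]<.345)&(abs(P[...,0]-.64)<.05)&(abs(P[...,1]+.187)<.1)
    q=P[m]; print(f,len(q),np.median(q,0),cv2.minAreaRect(q[:,:2].astype(np.float32)*1000) if len(q)>5 else 0)
E
```

```text
36.5 [ 0.5071 -0.1722  0.5547] q [-0.3739 -0.0585  1.6869 -0.      1.5146 -0.2431] yaw -7.49 0.4664231146649167 0.0
d7 blue [192. 174.] 77 [0.5002 0.2859 0.0541] ((503.7962646484375, 288.7826232910156), 19.91806983947754)
d7 blue [167. 182.] 89 [0.427  0.2921 0.054 ] ((430.83416748046875, 294.5599365234375), 20.543827056884766)
d7 blue [213. 195.] 116 [0.4879 0.1594 0.054 ] ((490.9621887207031, 161.1997528076172), 21.445425033569336)
d7 blue [188. 203.] 136 [0.4172 0.1639 0.0541] ((421.37847900390625, 168.4792022705078), 22.76102066040039)
s7 blue [367. 151.] 105 [0.4406 0.2989 0.0527] ((436.4380798339844, 300.3929443359375), 22.727264404296875)
s7 blue [329. 162.] 117 [0.4294 0.172  0.053 ] ((423.503173828125, 171.45838928222656), 24.188552856445312)
s7 blue [381. 166.] 138 [0.5113 0.2928 0.053 ] ((507.58282470703125, 294.50341796875), 25.463560104370117)
s7 blue [340. 179.] 149 [0.4995 0.1634 0.0528] ((494.97637939453125, 165.1470947265625), 23.594276428222656)
w7 272 bar rect c [ 527.  -172.1] size [ 9.4 42.3] z 0.0902 yaw(pot x dir) deg 15.6
s7 359 [ 0.6441 -0.1985  0.338 ] ((643.496826171875, -188.33290100097656), (124.11967468261719, 10.717487335205078), 82.05842590332031)
d7 251 [ 0.6382 -0.1929  0.3382] ((639.4560546875, -187.9392852783203), (117.96662139892578, 7.777925968170166), 82.84037780761719)
```

View pics/b7.png

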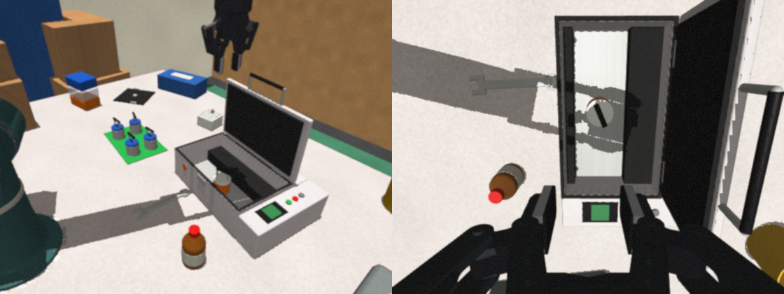

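Canister stands at (598,113) in the wrist half, the pots stand on the tray, and the bar is at (0.641,-0.188,0.333). Grasp the bar.

>>> drive_tool(
  claw=[40,40,40,40,40,40,40,40],
  slide=[
    [0.07,-0.008,0],
    [0.14,-0.016,0],
    [0.21,-0.024,0],
    [0.26,-0.03,0],
    [0.268,-0.03,0],
    [0.268,-0.03,0],
    [0.268,-0.03,0],
    [0.268,-0.03,0],
  ],
  yaw=[0,0,0,0,0,0,0,0],
)

```text
time: 37.32
tool_pos: [0.6405, -0.1872, 0.5552]
tcp_rot: [-2.361, -2.07, 0.001]
wrist_force: [-0.5, -0.7, 0.2]
width: 0.469
grip_force: 0.0
```

>>> drive_tool(
  claw=[40,40,40,40,40,40,40,40],
  slide=[
    [0,0,-0.03],
    [0,0,-0.07],
    [0,0,-0.11],
    [0,0,-0.13],
    [0,0,-0.134],
    [0,0,-0.134],
    [0,0,-0.134],
    [0,0,-0.134],
  ],
  yaw=[0,0,0,0,0,0,0,0],
)

```text
time: 37.98
tool_pos: [0.6414, -0.1875, 0.4908]
tcp_rot: [2.36, 2.069, 0.002]
wrist_force: [-0.0, -0.7, -0.3]
width: 0.469
grip_force: 0.0
```

>>> drive_tool(
  claw=[5,5,5,5,5,5,5,5],
  slide=[
    [0,0,0],
    [0,0,0],
    [0,0,0],
    [0,0,0],
    [0,0,0],
    [0,0,0],
    [0,0,0],
    [0,0,0],
  ],
  yaw=[0,0,0,0,0,0,0,0],
  newtons=40,
)

```text
time: 38.65
tool_pos: [0.6416, -0.1874, 0.4899]
tcp_rot: [2.36, 2.07, 0.002]
wrist_force: [2.4, 0.6, 5.7]
width: 0.101
grip_force: 39.2
```

```bash
python3 st.py; python3 -c "
from h import *
print([[float(v) for v in r] for r in arc(np.linspace(88,66,9))]);print([[float(v) for v in r] for r in arc(np.linspace(66,44.5,9))])"
```

```text
38.65 [ 0.6416 -0.1874  0.4899] q [-0.3214  0.2129  1.5115  0.0001  1.4146 -0.1904] yaw -7.51 0.10052251766880149 39.243797063827515
[[-0.022, 0.003, -0.001], [-0.044, 0.006, -0.003], [-0.066, 0.009, -0.005], [-0.088, 0.012, -0.009], [-0.109, 0.014, -0.014], [-0.131, 0.017, -0.02], [-0.151, 0.02, -0.027], [-0.172, 0.023, -0.035]]
[[-0.02, 0.003, -0.009], [-0.039, 0.005, -0.019], [-0.058, 0.008, -0.029], [-0.076, 0.01, -0.041], [-0.094, 0.012, -0.053], [-0.111, 0.015, -0.066], [-0.128, 0.017, -0.08], [-0.144, 0.019, -0.095]]
```

>>> drive_tool(
  claw=[5,5,5,5,5,5,5,5],
  slide=[
    [-0.022,0.003,-0.001],
    [-0.044,0.006,-0.003],
    [-0.066,0.009,-0.005],
    [-0.088,0.012,-0.009],
    [-0.109,0.014,-0.014],
    [-0.131,0.017,-0.02],
    [-0.151,0.02,-0.027],
    [-0.172,0.023,-0.035],
  ],
  yaw=[0,0,0,0,0,0,0,0],
)

```text
time: 39.32
tool_pos: [0.5556, -0.176, 0.4727]
tcp_rot: [2.359, 2.068, 0.004]
wrist_force: [3.2, -1.8, 4.1]
width: 0.1
grip_force: 40.7
```

>>> drive_tool(
  claw=[5,5,5,5,5,5,5,5],
  slide=[
    [-0.02,0.003,-0.009],
    [-0.039,0.005,-0.019],
    [-0.058,0.008,-0.029],
    [-0.076,0.01,-0.041],
    [-0.094,0.012,-0.053],
    [-0.111,0.015,-0.066],
    [-0.128,0.017,-0.08],
    [-0.144,0.019,-0.095],
  ],
  yaw=[0,0,0,0,0,0,0,0],
)

```text
time: 39.98
tool_pos: [0.4829, -0.1665, 0.4235]
tcp_rot: [2.361, 2.07, 0.001]
wrist_force: [1.2, -1.6, 5.1]
width: 0.096
grip_force: 41.5
```

>>> drive_tool(
  claw=[5,5,5],
  slide=[
    [0,0,0],
    [0,0,0],
    [0,0,0],
  ],
  yaw=[0,0,0],
)

```text
time: 40.23
tool_pos: [0.4821, -0.1664, 0.4216]
tcp_rot: [-2.359, -2.068, 0.006]
wrist_force: [-2.0, -3.3, -3.7]
width: 0.097
grip_force: 40.9
```

```bash
python3 st.py; python3 -c "
from h import *
p=bot.read_state()['tool_pos']-[.641,-.187,.102+.155]; x=-(p[0]*.9914-p[1]*.1305); print(np.degrees(np.arctan2(p[2],x))-1.48, np.hypot(x,p[2]))"
```

```text
40.2333 [ 0.4821 -0.1664  0.4216] q [-0.3807 -0.0598  1.9275 -0.0017  1.2799 -0.2491] yaw -7.52 0.09725246830104055 40.85844039916992
44.28960370221822 0.2297590247699853
```

Angle about 44°. Release gently, lift straight up and clear.

>>> drive_tool(
  claw=[30,30,30,30,30,30,30,30],
  slide=[
    [0,0,0],
    [0,0,0],
    [0,0,0],
    [0,0,0.01],
    [0,0,0.04],
    [0,0,0.1],
    [0,0,0.17],
    [0,0,0.2],
  ],
  yaw=[0,0,0,0,0,0,0,0],
)

```text
time: 40.9
tool_pos: [0.4839, -0.1662, 0.5294]
tcp_rot: [2.357, 2.068, 0.006]
wrist_force: [0.5, -0.8, 1.7]
width: 0.353
grip_force: 0.0
```

>>> drive_tool(
  claw=[30,30,30,30,30,30,30,30],
  slide=[
    [0,0.05,0],
    [0,0.12,0],
    [0,0.2,0],
    [0,0.28,0],
    [0,0.34,0],
    [0,0.34,0],
    [0,0.34,0],
    [0,0.34,0],
  ],
  yaw=[0,0,0,0,0,0,0,0],
)

```text
time: 41.57
tool_pos: [0.4834, 0.0037, 0.5243]
tcp_rot: [2.36, 2.072, 0.001]
wrist_force: [-0.3, 1.2, 0.6]
width: 0.351
grip_force: 0.0
```

Run:
```python
from pots import *
a=snap('side','d8');b=snap('scene','s8');pots('d8');pots('s8')
im=np.hstack([cv2.resize(x,None,fx=.7,fy=.7) for x in(a['color'][:,:,::-1],b['color'][:,:,::-1])]);cv2.imwrite('pics/b8.png',im)
P=world(b); m=np.zeros(P.shape[:2],bool)
n=np.array([.9914,-.1305]); o=(P[...,:2]-[.547,-.1745])@n; y=(P[...,:2]-[.547,-.1745])@np.array([.1305,.9914])
m=(abs(y)<.13)&(o>-.03)&(o<.07)&(P[...,2]>.13)&(P[...,2]<.27); print(m.sum(),'lid deg',np.degrees(np.arctan(np.polyfit(o[m],P[...,2][m],1)[0])))
```

```text
d8 blue [192. 174.] 77 [0.4998 0.2874 0.054 ] ((504.70361328125, 290.3390197753906), 20.301454544067383)
d8 blue [167. 182.] 88 [0.4274 0.2903 0.0542] ((430.15032958984375, 293.70294189453125), 20.545564651489258)
d8 blue [213. 195.] 115 [0.4876 0.159  0.054 ] ((491.41387939453125, 161.46458435058594), 20.99313735961914)
d8 blue [188. 203.] 139 [0.4177 0.1647 0.0539] ((421.0260925292969, 169.28514099121094), 22.677865982055664)
s8 blue [368. 151.] 100 [0.4411 0.3001 0.0528] ((434.52191162109375, 299.1502685546875), 23.08277130126953)
s8 blue [329. 162.] 120 [0.4295 0.1709 0.0533] ((424.945556640625, 170.56301879882812), 22.681730270385742)
s8 blue [381. 166.] 133 [0.512  0.2931 0.053 ] ((506.3123779296875, 294.0233459472656), 24.072418212890625)
s8 blue [340. 178.] 149 [0.499  0.163  0.0529] ((493.8814392089844, 163.58572387695312), 24.36594009399414)
7779 lid deg -43.80748250361167
```

View pics/b8.png

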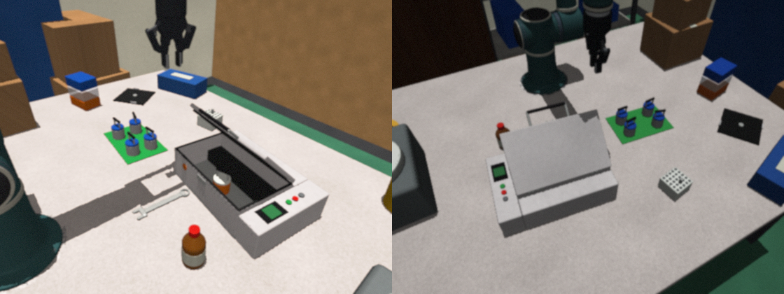

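The lid rests at about 44°, the four pots stand on the tray, and the canister stands in the chamber at (222,183). The arm is clear.

```bash
python3 -c "
from workcell import bot
print(bot.finish_job())"
```

```text
the job is handed in; nothing more can be done
None
```

I handed the job in: all four pots that were present stand upright on the green tray, the orange canister stands upright on the chamber floor, and the lid rests at about 44 degrees; no verdict came back when I handed it in.

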